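Pack the reballing caddy and leave the look-alikes

TASK

Pack the black caddy for the chip reballing job: set the black-capped jar of solder balls, the blue spool of wick, the tin of brass wool and the finned heat sink each into the insert whose pocket is shaped for it (dark grey, blue, yellow and light grey, in that order), upright and down on the pocket floor. Set them down gently, do not drop them. Leave the white-capped jar and the black spool of solder wire standing where they are.

Things in the scene. Friction and masses are not known exactly. Their poses are not given: they have to be found in the camera images.
- nest_jar: Dark grey insert block, 75 x 75 x 14 mm, fixed in the black caddy. Origin: centre of its underside, 4 mm above the bench; x, y along its sides, z up. In its top is a round pocket 41 mm across, 6 mm deep (floor at z = 8 mm), for the black-capped jar. Caddy: 160 mm square, rim 14 mm high, 11 mm lugs on two sides, the four blocks in a 2 x 2 grid at 76 mm pitch, in any order.
- nest_wick: Blue insert block, 75 x 75 x 14 mm, fixed in the black caddy. Origin: centre of its underside, 4 mm above the bench; x, y along its sides, z up. In its top is a round pocket 50 mm across, 4 mm deep (floor at z = 10 mm), for the blue wick spool. All pockets have 2.5 mm bevelled mouths.
- nest_tin: Ochre yellow insert block, 75 x 75 x 14 mm, fixed in the black caddy. Origin: centre of its underside, 4 mm above the bench; x, y along its sides, z up. In its top is a round pocket 65 mm across, 6 mm deep (floor at z = 8 mm), for the tin of brass wool.
- nest_heatsink: Light grey insert block, 75 x 75 x 14 mm, fixed in the black caddy. Origin: centre of its underside, 4 mm above the bench; x, y along its sides, z up. In its top is a square pocket 52 x 52 mm, 6 mm deep (floor at z = 8 mm), its sides along x and y, for the heat sink (either way round).
- jar_black: Small jar of solder balls with a BLACK cap, upright on the bench, round, 29 mm across, 38 mm tall, about 30 g. Belongs to the kit. Origin: centre of its underside, z up.
- wick: Spool of copper desoldering wick with BLUE flanges, lying flat on the bench, round, 38 mm across, 12 mm thick, about 20 g. Belongs to the kit. Origin: centre of its underside, z up.
- tin: Open round whitish tin filled with brass wool (tip cleaner), 55 mm across, 22 mm tall, about 70 g; it can be gripped across its outside. Belongs to the kit. Origin: centre of its underside, z up.
- heatsink: Silver-white finned heat sink, 40 x 40 mm, 18 mm tall, fins upward, about 45 g. The fins run along its x: grip it along its y, over the two outer fins (40 mm), or along its x. Belongs to the kit. Origin: centre of its underside, z up.
- jar_white: Look-alike: the same small jar with a WHITE cap (another alloy), 29 mm across, 38 mm tall. Does not belong to the kit and stays where it is. Origin: centre of its underside.
- solder_spool: Look-alike: spool of solder wire with BLACK flanges, 54 mm across, 34 mm tall, about 240 g. Does not belong to the kit and stays where it is. Origin: centre of its underside.
Things that resemble listed ones, but are neither listed nor needed, are in the scene too. Leave any red look-alike of the wick alone.

How it is judged:
At the end, for the whole second after the job is handed in: Each kit part sits in its own pocket: within 10 mm of the pocket's centre, at most 2.5 mm above its floor, upright within 0.1 rad, let go, at rest; the white-capped jar and the solder spool are within 25 mm of where they started (horizontal distance between jar_black and nest_jar below 0.01 m and z of jar_black in the frame of nest_jar below 0.0105 m and angle between each of jar_black, wick, tin, heatsink's own z axis and vertical below 0.1 rad and linear speed of each of jar_black, wick, tin, heatsink below 0.02 m/s and contact force between the fingers and jar_black below 0.1 N and horizontal distance between wick and nest_wick below 0.01 m and z of wick in the frame of nest_wick below 0.0125 m and contact force between the fingers and wick below 0.1 N and horizontal distance between tin and nest_tin below 0.01 m and z of tin in the frame of nest_tin below 0.0105 m and contact force between the fingers and tin below 0.1 N and horizontal distance between heatsink and nest_heatsink below 0.01 m and z of heatsink in the frame of nest_heatsink below 0.0105 m and contact force between the fingers and heatsink below 0.1 N and distance of each of jar_white, solder_spool from where it was at the start of the episode below 0.025 m); the robot touches nothing.
It fails at once if the white-capped jar is pushed or carried more than 25 mm from where it stood (distance of jar_white from where it was at the start of the episode above 0.025 m).
It fails at once if the spool of solder wire is pushed or carried more than 25 mm from where it stood (distance of solder_spool from where it was at the start of the episode above 0.025 m).
It fails at once if a part of the kit is dropped: it falls free of everything faster than 0.6 m/s (a drop of about 2 cm) ((contact force between jar_black and anything else below 0.005 N and linear speed of jar_black above 0.6 m/s) or (contact force between wick and anything else below 0.005 N and linear speed of wick above 0.6 m/s) or (contact force between tin and anything else below 0.005 N and linear speed of tin above 0.6 m/s) or (contact force between heatsink and anything else below 0.005 N and linear speed of heatsink above 0.6 m/s)).
It also fails if it takes over 88 s, if anything falls off the work surface, if the arm or the gripper's body presses on something with over 40 N, if the wrist force passes 120 N, or if a joint passes its speed limit or range.

ROBOT

A 6-joint arm with a two-finger parallel gripper is mounted at the origin on a cart in front of the work surface, level with it; the furniture and walls round the work are solid. World frame = base frame: x ahead of the robot, y to its left, z up, the work surface at z = 0. Lengths are in m, angles in rad, forces in N, time in s.
With the tool pointing down it reaches from about 0.275 to 0.875 m from the base axis. Payload 12.5 kg.
Tool frame: the origin (TCP) lies midway between the tips of the shut fingers; the grasp point (between the pads) lies 19 mm behind it; z points along the fingers, y is the direction in which the jaws open and shut (so a half turn about z gives the same grasp; the last joint's range is limited). The gripper opens to 85 mm and grips with 20 to 120 N. Pads are 22 mm wide; open, the fingers measure 114 mm over their backs; the gripper's body (76 mm by 85 mm) begins 54 mm behind the grasp point. The pads swing forward as they close: fully open they stand 13 mm farther back than shut.
Start: joints at [-1.377, 0.351, 1.652, -0, 1.139, -0.085], TCP at [0.151, -0.529, 0.231] pointing down, gripper open.
Joint ranges: [-2.75, 2.75], [-0.79, 2.1], [0.01, 2.65], [-1.57, 4.71], [0.07, 3.14], [-2.87, 2.87]. Speed limits (rad/s): [2.22, 2.22, 2.79, 3.14, 3.14, 3.14].

INTERFACE

Orientations are given as a unit quaternion [x, y, z, w].
In Python, from workcell import read_state, grab_frame, job_done gives the robot as it stands.
- The arm moves only by the tool step_arm, never from a script. Its argument "commands" is a list of rows, each a list of 5 numbers: the shift along the tool's x, y, z in cm, then the turn about the tool's z in degrees, then the finger opening in cm, from 0 to 8.54. A call has 1 to 5 rows; each row shifts and turns the commanded pose from where the row before left it, along the tool's axes as they then stand; what a row does not reach is not made up. A row lasts 1/12 s, in which the tool goes at most 41.7 mm and 7.16 degrees, less where a joint would pass 70% of its speed; a pose out of reach is approached as far as the arm can. A call with a gripper value outside its range is refused whole. The fingers move at their own pace and stop on an object; "grip_force" is the grip in N (left out, the last holds). Time passes only in rows, so rows that do not move let the fingers close. It gives the time, the measured TCP pose, the force and the opening at its end, in the units of the state.
- read_state(): the state, without advancing time (a new reading comes with each control period).
- grab_frame(name): name is "scene" or "top"; returns a dict with "frame" (420x560x3 uint8, red, green, blue), "camera_matrix" (3x3 intrinsics, pixels), "R" (3x3) and "t" (3): a world point X has camera coordinates R X + t. Camera axes: x right, y down, z forward; pixel columns grow to the right and rows downward; lengths in m; the calibration is good to about 2 mm. A picture is of the moment at which its call begins. There is no depth.
- job_done(): hands the job in, once; it reports no verdict.
The state is a dict: "time_s": time; "qpos": joint angles; "dq": joint speeds; "tau": joint torques, N m; "eef_pos": TCP position; "eef_rot": TCP orientation; "force": force on the tool from outside, world axes, zero at the start; "ft_torque": the same for the moment, N m; "gripper_width": opening from 0.0 (shut) to 1.0 (fully open).
Only numpy, scipy, OpenCV 4.12 (cv2) and the standard library are available. Lean on these libraries where they do the work, as an engineer would, in place of code of your own. Each camera call takes 0.05 s, during which the arm holds its last target.

## Working session

There is one attempt and no reset: what is moved stays moved. The work goes in short steps, Python scripts to look and compute and a tool call to move; the robot and the scene stay as the last step left them, time stands still between calls to the robot, and variables do not carry over. Pictures are saved under pics/ and viewed, and the job is handed in when it is done.

Besides the shell and the picture viewer there is one more tool, called after "Emit:" as name(argument=value, ...), one argument or row to a line, values as JSON. step_arm: Moves the arm, as the interface text tells. Its arguments: {"type":"object","properties":{"commands":{"type":"array"},"grip_force":{"type":"number"}},"required":["commands"]}

```bash
ls; mkdir -p pics; python3 - <<'E'
from workcell import *
import cv2,numpy as np
s=read_state();print(s)
for n in("scene","top"):
    f=grab_frame(n);cv2.imwrite(f"pics/{n}0.png",f["frame"][...,::-1]);print(n,f["camera_matrix"],f["R"],f["t"])
E
```

```text
pics
{'time_s': 0.0, 'qpos': array([-1.37656719e+00,  3.51260944e-01,  1.65247423e+00, -1.08796784e-05,
        1.13908972e+00, -8.45709878e-02]), 'dq': array([-0.00047468, -0.00156296, -0.00099884,  0.00053554,  0.00095041,
       -0.00104113]), 'tau': array([-1.08546792e-03, -5.06102514e+01, -2.91404879e+01, -2.08225574e-04,
        4.51283369e-03,  2.33802012e-05]), 'eef_pos': array([ 0.15133026, -0.52840402,  0.23072583]), 'eef_rot': array([ 9.90299031e-01,  1.38951251e-01, -3.86962087e-05, -6.14921975e-04]), 'force': array([-0.40222776,  0.32193723,  0.48731462]), 'ft_torque': array([-0.0071971 ,  0.06742332,  0.02652278]), 'gripper_width': 1.0031295426408537}
scene [[474.97616378   0.         277.70791359]
 [  0.         474.97616378 212.09012261]
 [  0.           0.           1.        ]] [[ 0.5157008  -0.85664464 -0.01458254]
 [-0.38577361 -0.21697135 -0.89671743]
 [ 0.76500419  0.46806345 -0.44236319]] [-0.24340897  0.28772709  0.59309888]
top [[489.63857655   0.         281.15464776]
 [  0.         489.63857655 209.98802944]
 [  0.           0.           1.        ]] [[-0.02091402 -0.99948649 -0.02427685]
 [-0.99629164  0.02286191 -0.08294763]
 [ 0.08346005  0.02245205 -0.99625816]] [0.08266374 0.5858869  1.24851345]
```

View pics/scene0.png

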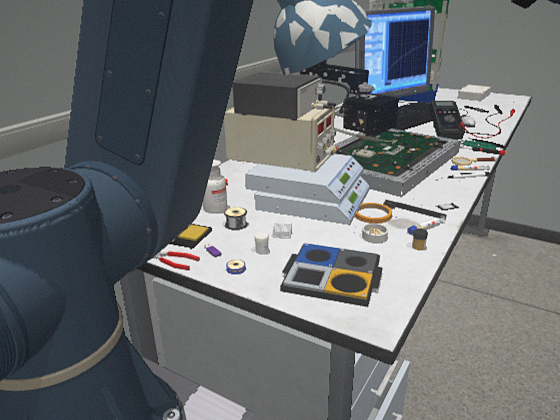

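View pics/top0.png

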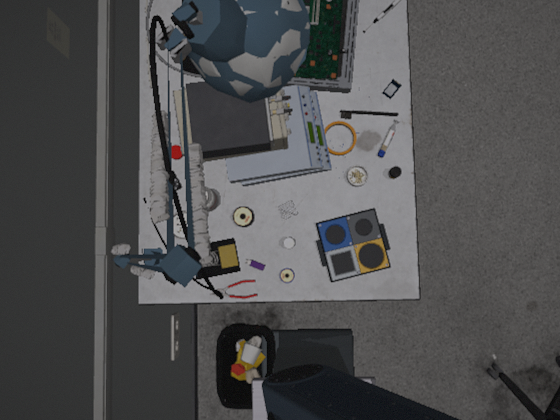

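```bash
cat > h.py <<'E'
from workcell import *
import cv2,numpy as np
def ray(f,u,v,z):
    K,R,t=f["camera_matrix"],f["R"],f["t"]
    c=-R.T@t; d=R.T@np.linalg.solve(K,[u,v,1]); return c+d*(z-c[2])/d[2]
def proj(f,X):
    p=f["camera_matrix"]@(f["R"]@np.array(X)+f["t"]); return p[:2]/p[2]
def crop(f,name,u0,v0,w,h,k,marks=()):
    im=cv2.resize(f["frame"][v0:v0+h,u0:u0+w,::-1],None,fx=k,fy=k,interpolation=cv2.INTER_CUBIC)
    for m in marks:
        p=((np.array(m)-[u0,v0]+.5)*k).astype(int); cv2.circle(im,tuple(map(int,p)),2,(0,0,255),-1)
    cv2.imwrite("pics/"+name,im)
E
python3 - <<'E'
from h import *
f=grab_frame("top");crop(f,"t1.png",270,150,150,140,5)
crop(f,"t2.png",200,180,120,120,5)
f=grab_frame("scene");crop(f,"s1.png",190,190,250,120,3)
E
```

```text
(no output)
```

View pics/t1.png

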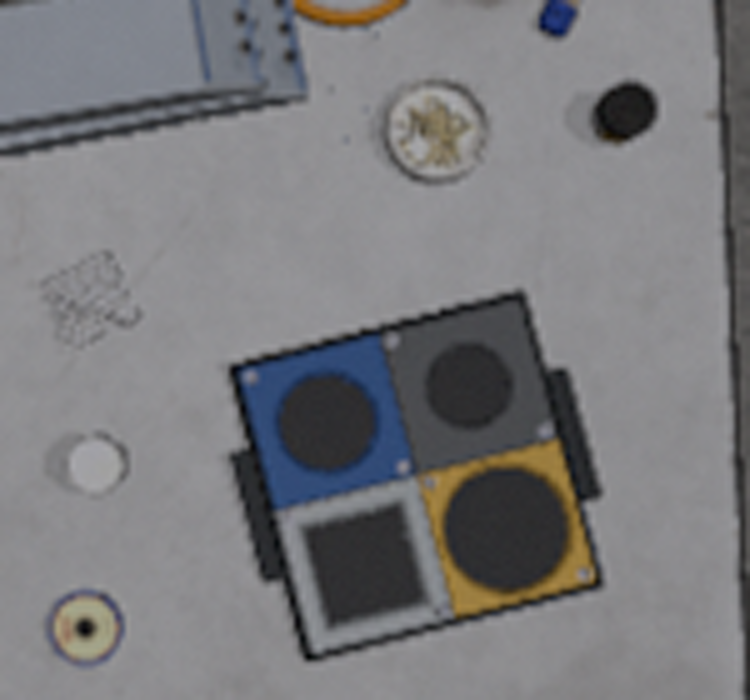

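View pics/t2.png

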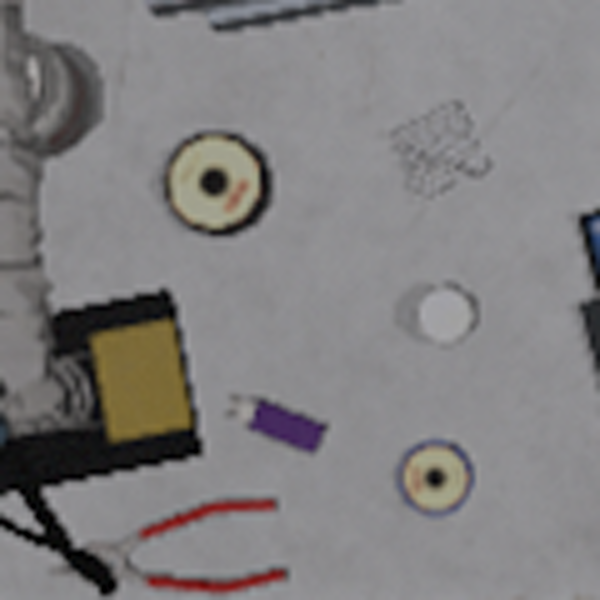

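View pics/s1.png

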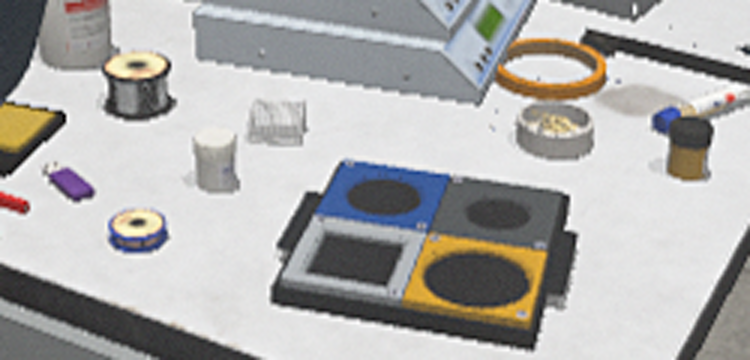

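```bash
python3 - <<'E'
from h import *
f=grab_frame("top")
def P(x,y,z): return ray(f,270+(x+.5)/5-.5,150+(y+.5)/5-.5,z)
for n,x,y,z in [("blue",327,423,.018),("grey",469,386,.018),("yel",507,529,.018),("light",364,564,.018),("tin",436,132,.022),("jarb",627,110,.038),("wick",86,627,.012),("hs",90,299,.018),("jarw",98,464,.038),("solder",217-350,182+150,.034)]:
    print(n,P(x,y,z).round(4))
def big(f,name,u0,v0,w,h,k):
    c=f["frame"][v0:v0+h,u0:u0+w,::-1].astype(float)
    m=np.median(c); c=np.clip((c-m)*3+150,0,255).astype(np.uint8)
    cv2.imwrite("pics/"+name,cv2.resize(c,None,fx=k,fy=k,interpolation=cv2.INTER_NEAREST))
big(f,"hs1.png",270,190,36,36,16)
f=grab_frame("scene");big(f,"hs2.png",262,212,40,36,16)
E
```

```text
blue [ 0.5218 -0.0687  0.018 ]
grey [ 0.5394 -0.1429  0.018 ]
yel [ 0.4651 -0.1598  0.018 ]
light [ 0.4486 -0.0856  0.018 ]
tin [ 0.6724 -0.1297  0.022 ]
jarb [ 0.679  -0.2261  0.038 ]
wick [0.4188 0.059  0.012 ]
hs [0.5893 0.0531 0.018 ]
jarw [0.5028 0.0507 0.038 ]
solder [0.5735 0.1686 0.034 ]
```

View pics/hs1.png

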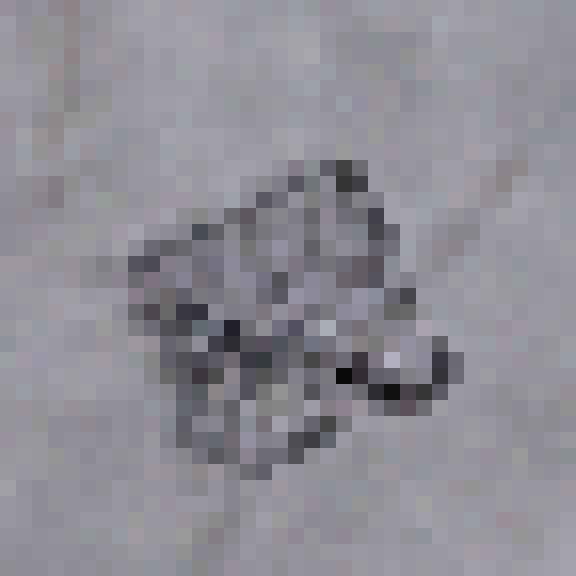

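View pics/hs2.png

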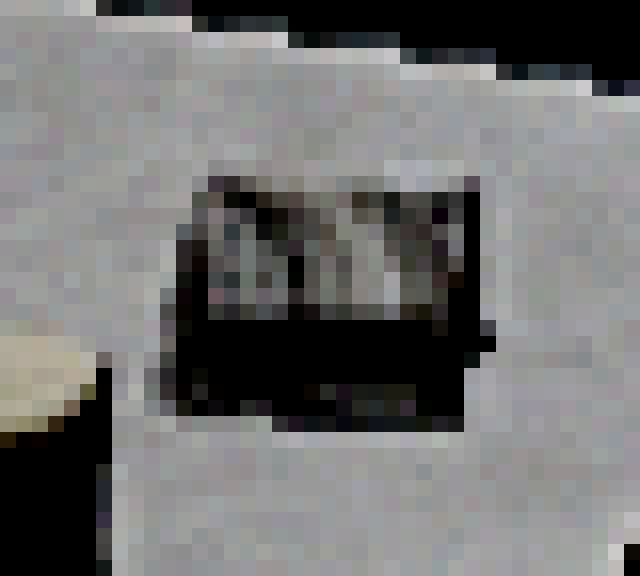

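```bash
python3 - <<'E'
from h import *
from scipy.optimize import minimize
S=grab_frame("scene");T=grab_frame("top")
def box(x,y,a,s=.02,h=.018):
    c,n=np.cos(a),np.sin(a)
    return [(x+c*i*s-n*j*s,y+n*i*s+c*j*s,z) for z in(0,h) for i,j in((1,1),(1,-1),(-1,-1),(-1,1))]
def sil(f,p,k=8,off=(0,0),sz=(40,40)):
    pts=np.array([(proj(f,X)-off+.5)*k for X in box(*p)],np.float32)
    m=np.zeros((sz[1]*k,sz[0]*k),np.uint8);cv2.fillConvexPoly(m,cv2.convexHull(pts).astype(int),1);return m
# masks by hand from pictures (outline pixels)
ms=np.zeros((320,320),np.uint8);cv2.fillPoly(ms,[(np.array([(205,178),(480,178),(480,345),(465,430),(280,430),(270,415),(165,410),(165,290)])/2).astype(int)],1)
mt=np.zeros((320,320),np.uint8);cv2.fillPoly(mt,[(np.array([(130,258),(335,162),(365,162),(395,235),(415,295),(462,350),(455,385),(420,415),(330,430),(260,477),(190,450)])/2).astype(int)],1)
def iou(a,b): return (a&b).sum()/(a|b).sum()
best=[]
for w in((1,1),(1,0),(0,1)):
  r=None
  for a0 in(.2,.4,.6):
    o=minimize(lambda p:-w[0]*iou(sil(S,p,off=(262,212)),ms)-w[1]*iou(sil(T,p,off=(270,190)),mt),[.589,.053,a0],method="Nelder-Mead",options=dict(initial_simplex=[[.589,.053,a0],[.595,.053,a0],[.589,.06,a0],[.589,.053,a0+.2]]))
    if r is None or o.fun<r.fun:r=o
  print(w,r.x.round(4),np.degrees(r.x[2]).round(1),r.fun)
  best.append(r.x)
p=best[0]
for f,n,o in((S,"a",(262,212)),(T,"b",(270,190))):
    im=cv2.resize(f["frame"][o[1]:o[1]+40,o[0]:o[0]+40,::-1],None,fx=12,fy=12,interpolation=cv2.INTER_NEAREST)
    b=[tuple(map(int,(proj(f,X)-o+.5)*12)) for X in box(*p)]
    for i in range(4):
        cv2.line(im,b[i],b[(i+1)%4],(0,0,255));cv2.line(im,b[4+i],b[4+(i+1)%4],(0,255,0));cv2.line(im,b[i],b[i+4],(255,0,0))
    cv2.imwrite(f"pics/fit{n}.png",im)
a=cv2.imread("pics/fita.png");b=cv2.imread("pics/fitb.png");cv2.imwrite("pics/fit.png",cv2.resize(np.hstack([a,b]),(800,400)))
E
```

```text
(1, 1) [0.5879 0.0557 0.3924] 22.5 -1.720655457316404
(1, 0) [0.5866 0.0579 0.4236] 24.3 -0.9533178414665634
(0, 1) [0.5896 0.0524 0.4154] 23.8 -0.9131029560459168
```

View pics/fit.png

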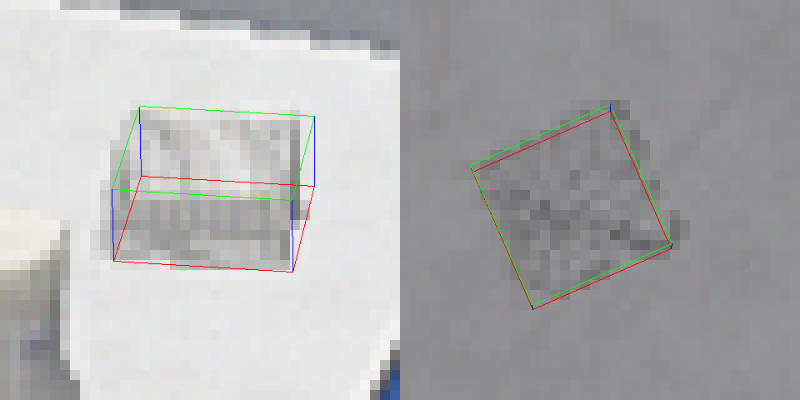

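```bash
cat >> h.py <<'E'
def go(x,y,z,jaw=None):
    s=read_state();from scipy.spatial.transform import Rotation as Ro
    R=Ro.from_quat(s["eef_rot"]).as_matrix();d=R.T@(np.array([x,y,z])-s["eef_pos"])*100
    j=np.degrees(np.arctan2(R[1,1],R[0,1]))
    print("t",s["time_s"],"pos",s["eef_pos"].round(4),"jaw",j.round(1),"w",round(s["gripper_width"],3),"shift cm",d.round(2))
    if jaw is not None:
        t=(j-jaw+90)%180-90; print("turn",t.round(1))
        a=np.radians(t); Q=Ro.from_rotvec([0,0,a]).as_matrix(); print("shift after turn",(Q.T@d).round(2))
E
python3 - <<'E'
from h import *
S=grab_frame("scene");T=grab_frame("top")
def P(x,y,z): return ray(S,190+(x+.5)/3-.5,190+(y+.5)/3-.5,z)
for n,x,y,z in [("blue",383,197,.018),("grey",498,214,.018),("yel",477,278,.018),("light",350,257,.018),("tin",555,124,.022),("jarb",691,130,.038),("wick",138,222,.012),("jarw",215,139,.038)]: print(n,P(x,y,z).round(4))
print("boxcorner",ray(T,270+303/5,150+97/5,0))
go(.679,-.226,.12,-74)
E
```

```text
blue [ 0.5169 -0.0658  0.018 ]
grey [ 0.535  -0.1403  0.018 ]
yel [ 0.4613 -0.1575  0.018 ]
light [ 0.4431 -0.0801  0.018 ]
tin [ 0.6622 -0.131   0.022 ]
jarb [ 0.6716 -0.2249  0.038 ]
wick [0.418  0.0641 0.012 ]
jarw [0.4984 0.0548 0.038 ]
boxcorner [ 0.69519369 -0.06370208  0.        ]
t 0.5 pos [ 0.1514 -0.5287  0.2312] jaw -74.0 w 0.997 shift cm [ 59.05 -14.58  11.13]
turn -0.0
shift after turn [ 59.06 -14.55  11.13]
```

Emit:
step_arm(
  commands=[
    [3, -0.75, 0, 0, 7],
    [3, -0.75, 0, 0, 7],
    [3, -0.75, 0, 0, 7],
    [3, -0.75, 0, 0, 7],
    [3, -0.75, 0, 0, 7],
  ],
  grip_force=30,
)

```text
time_s: 0.92
eef_pos: [0.2864, -0.4506, 0.2314]
eef_rot: [0.99, 0.139, 0.0, 0.0]
force: [-0.3, 0.4, 0.5]
gripper_width: 0.82
```

Emit:
step_arm(
  commands=[
    [3, -0.75, 0, 0, 7],
    [3, -0.75, 0, 0, 7],
    [3, -0.75, 0, 0, 7],
    [3, -0.75, 0, 0, 7],
    [3, -0.75, 0, 0, 7],
  ],
)

```text
time_s: 1.33
eef_pos: [0.4204, -0.3731, 0.2314]
eef_rot: [0.99, 0.139, 0.0, 0.0]
force: [-0.2, -0.5, 0.8]
gripper_width: 0.82
```

Emit:
step_arm(
  commands=[
    [3, -0.75, 0, 0, 7],
    [3, -0.75, 0, 0, 7],
    [3, -0.75, 0, 0, 7],
    [3, -0.75, 0, 0, 7],
    [3, -0.75, 0, 0, 7],
  ],
)

```text
time_s: 1.75
eef_pos: [0.5543, -0.2957, 0.2313]
eef_rot: [0.99, 0.139, 0.0, 0.0]
force: [-0.0, -0.0, -1.2]
gripper_width: 0.818
```

Emit:
step_arm(
  commands=[
    [3, -0.75, 1, 0, 7],
    [3, -0.75, 2, 0, 7],
    [3, -0.75, 2, 0, 7],
    [3, -0.75, 2, 0, 7],
    [0, 0, 2, 0, 7],
  ],
)

```text
time_s: 2.17
eef_pos: [0.6636, -0.2316, 0.1399]
eef_rot: [0.99, 0.141, 0.001, -0.0]
force: [-0.6, -0.2, -0.6]
gripper_width: 0.819
```

```bash
python3 - <<'E'
from h import *
go(.677,-.2255,.06,-74)
S=grab_frame("scene");T=grab_frame("top")
crop(S,"s2.png",330,140,150,120,4);crop(T,"t3.png",320,110,110,110,5)
a=cv2.imread("pics/s2.png");b=cv2.imread("pics/t3.png");
c=np.hstack([cv2.resize(a,(600,480))[:,150:],cv2.resize(b,(480,480))]);cv2.imwrite("pics/c1.png",cv2.resize(c,None,fx=.86,fy=.86))
E
```

```text
t 2.1667 pos [ 0.6636 -0.2316  0.1399] jaw -73.8 w 0.819 shift cm [ 1.44 -0.22  7.99]
turn 0.2
shift after turn [ 1.44 -0.22  7.99]
```

View pics/c1.png

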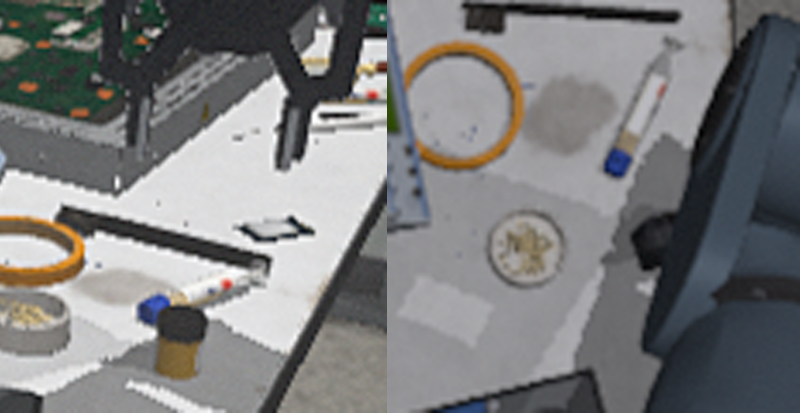

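Emit:
step_arm(
  commands=[
    [0.7, -0.1, 2, 0, 7],
    [0.7, -0.1, 2, 0, 7],
    [0, 0, 2, 0, 7],
    [0, 0, 2, 0, 7],
    [0, 0, 0, 0, 7],
  ],
)

```text
time_s: 2.68
eef_pos: [0.671, -0.2292, 0.0587]
eef_rot: [0.99, 0.138, -0.002, -0.001]
force: [-0.6, 0.0, -0.7]
gripper_width: 0.818
```

```bash
python3 - <<'E'
from h import *
go(.677,-.2255,.012,-74)
S=grab_frame("scene")
s=read_state();print(proj(S,s["eef_pos"]),proj(S,[.677,-.2255,.038]))
crop(S,"s3.png",350,170,130,100,6,[proj(S,s["eef_pos"])])
E
```

```text
t 2.6833 pos [ 0.671  -0.2292  0.0587] jaw -74.1 w 0.818 shift cm [ 0.7  -0.18  4.66]
turn -0.1
shift after turn [ 0.7  -0.18  4.66]
[423.62503107 223.67420197] [421.03916655 231.98478123]
```

View pics/s3.png

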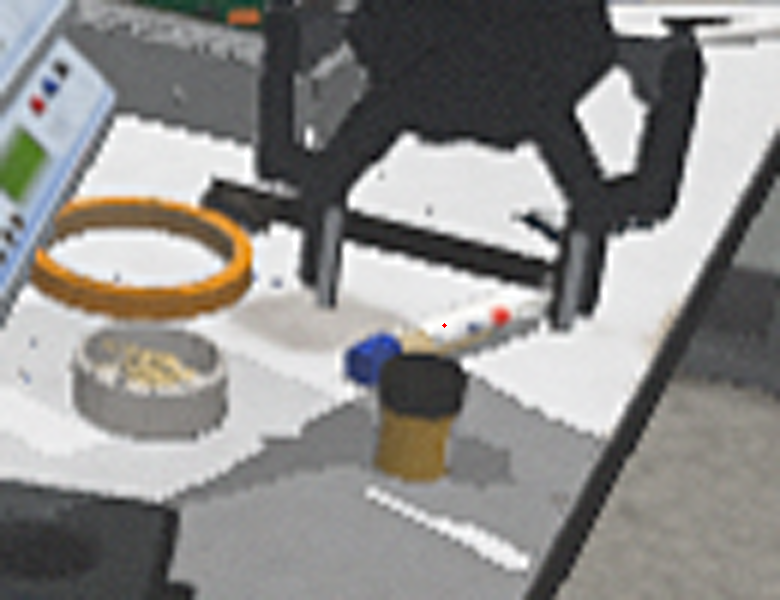

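Emit:
step_arm(
  commands=[
    [0.4, -0.35, 0, 0, 7],
    [0, 0, 1.5, 0, 7],
    [0, 0, 1.5, 0, 7],
    [0, 0, 1.5, 0, 7],
    [0, 0, 0.2, 0, 7],
  ],
)

```text
time_s: 3.15
eef_pos: [0.6741, -0.224, 0.0105]
eef_rot: [0.99, 0.139, -0.002, -0.001]
force: [-0.9, 0.4, -0.9]
gripper_width: 0.819
```

Emit:
step_arm(
  commands=[
    [0, 0, 0, 0, 1.5],
    [0, 0, 0, 0, 1.5],
    [0, 0, 0, 0, 1.5],
    [0, 0, 0, 0, 1.5],
    [0, 0, 0, 0, 1.5],
  ],
)

```text
time_s: 3.57
eef_pos: [0.6764, -0.2249, 0.0152]
eef_rot: [0.99, 0.139, 0.001, 0.0]
force: [0.7, -0.2, 2.3]
gripper_width: 0.326
```

Emit:
step_arm(
  commands=[
    [0, 0, 0, 0, 1.5],
    [0, 0, 0, 0, 1.5],
  ],
)

```text
time_s: 3.73
eef_pos: [0.6764, -0.2248, 0.0152]
eef_rot: [0.99, 0.139, 0.001, 0.0]
force: [-1.2, 0.3, 5.7]
gripper_width: 0.323
```

```bash
python3 - <<'E'
from h import *
go(.677,-.2255,.012,-74)
S=grab_frame("scene")
s=read_state();print(s["force"])
crop(S,"s4.png",350,170,130,100,6,[proj(S,s["eef_pos"])])
E
```

```text
t 3.7333 pos [ 0.6764 -0.2248  0.0152] jaw -74.0 w 0.323 shift cm [0.04 0.08 0.32]
turn -0.0
shift after turn [0.04 0.08 0.32]
[-0.80914134 -0.36461463  6.39409538]
```

View pics/s4.png

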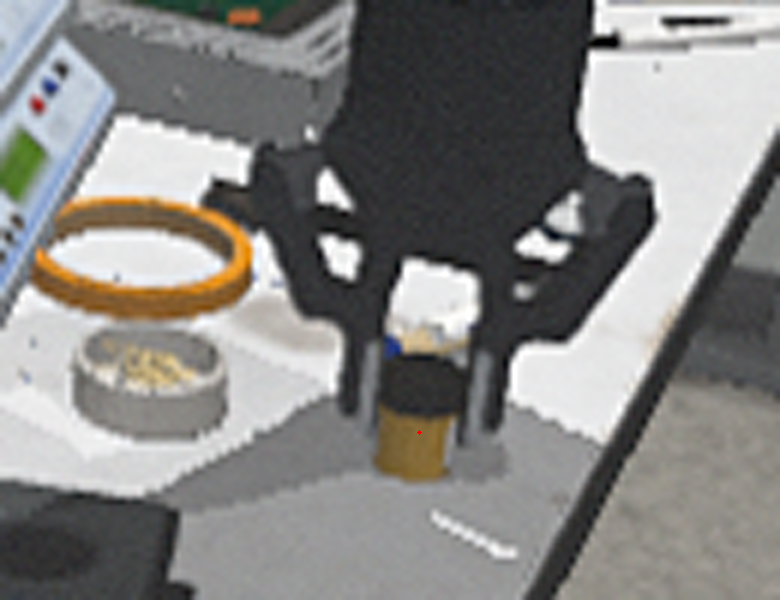

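Emit:
step_arm(
  commands=[
    [0, 0, -0.5, 0, 1.5],
    [0, 0, -1.5, 0, 1.5],
    [0, 0, -2, 0, 1.5],
    [0, 0, -2, 0, 1.5],
    [0, 0, -1.5, 0, 1.5],
  ],
)

```text
time_s: 4.2
eef_pos: [0.6764, -0.2248, 0.0921]
eef_rot: [0.99, 0.139, 0.001, 0.0]
force: [-0.6, 0.5, 0.5]
gripper_width: 0.325
```

```bash
python3 - <<'E'
from h import *
go(.537,-.141,.08,-74)
E
```

```text
t 4.2 pos [ 0.6764 -0.2248  0.0921] jaw -74.0 w 0.325 shift cm [-11.1  -11.9    1.18]
turn -0.0
shift after turn [-11.09 -11.9    1.18]
```

Emit:
step_arm(
  commands=[
    [-1.5, -1.6, 0, 0, 1.5],
    [-2, -2.2, 0, 0, 1.5],
    [-2, -2.1, 0, 0, 1.5],
    [-2, -2.1, 0, 0, 1.5],
    [-2, -2.1, 0, 0, 1.5],
  ],
)

```text
time_s: 4.62
eef_pos: [0.5555, -0.153, 0.09]
eef_rot: [0.99, 0.139, 0.0, 0.0]
force: [0.1, 0.4, -0.2]
gripper_width: 0.327
```

Emit:
step_arm(
  commands=[
    [-1.6, -1.8, 0.5, 0, 1.5],
    [0, 0, 0.7, 0, 1.5],
    [0, 0, 0, 0, 1.5],
  ],
)

```text
time_s: 4.87
eef_pos: [0.5358, -0.1403, 0.0773]
eef_rot: [0.99, 0.139, -0.0, -0.0]
force: [0.9, 0.4, -1.0]
gripper_width: 0.327
```

```bash
python3 - <<'E'
from h import *
go(.537,-.141,.029,-74)
S=grab_frame("scene")
s=read_state()
crop(S,"s5.png",270,170,130,100,6,[proj(S,s["eef_pos"]),proj(S,[.537,-.141,.018])])
E
```

```text
t 4.8667 pos [ 0.5358 -0.1403  0.0773] jaw -74.0 w 0.327 shift cm [0.1  0.1  4.83]
turn 0.0
shift after turn [0.1  0.1  4.83]
```

View pics/s5.png

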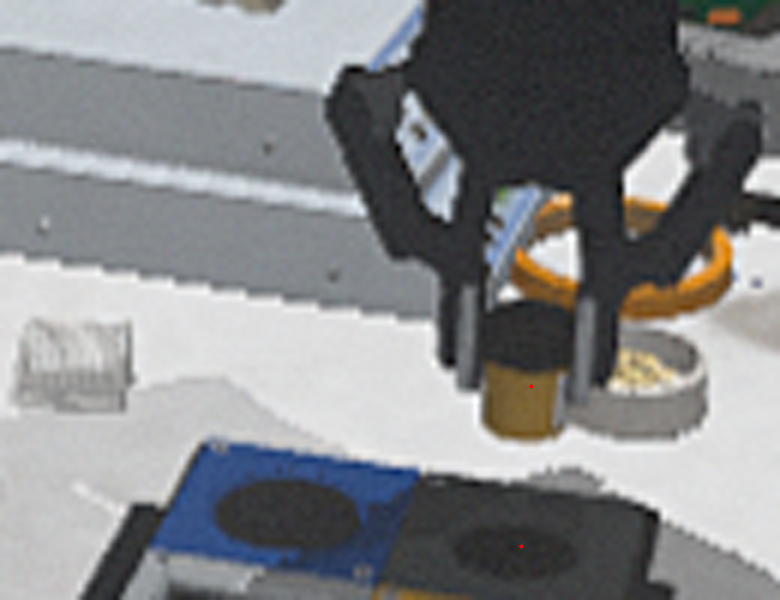

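Emit:
step_arm(
  commands=[
    [0, 0, 1.5, 0, 1.5],
    [0, 0, 1.5, 0, 1.5],
    [0, 0, 1, 0, 1.5],
    [0, 0, 0.3, 0, 1.5],
    [0, 0, 0.2, 0, 1.5],
  ],
)

```text
time_s: 5.33
eef_pos: [0.5368, -0.1411, 0.032]
eef_rot: [0.99, 0.139, -0.0, -0.0]
force: [0.4, 0.7, -0.7]
gripper_width: 0.323
```

Emit:
step_arm(
  commands=[
    [0, 0, 0.2, 0, 1.5],
    [0, 0, 0, 0, 1.5],
  ],
)

```text
time_s: 5.5
eef_pos: [0.5368, -0.141, 0.0305]
eef_rot: [0.99, 0.139, 0.0, 0.0]
force: [-0.9, 0.5, -0.7]
gripper_width: 0.329
```

```bash
python3 - <<'E'
from h import *
go(.537,-.141,.027,-74)
S=grab_frame("scene")
s=read_state()
crop(S,"s6.png",270,170,130,100,6,[proj(S,s["eef_pos"])])
E
```

```text
t 5.5 pos [ 0.5368 -0.141   0.0305] jaw -74.0 w 0.329 shift cm [0.01 0.01 0.35]
turn -0.0
shift after turn [0.01 0.01 0.35]
```

View pics/s6.png

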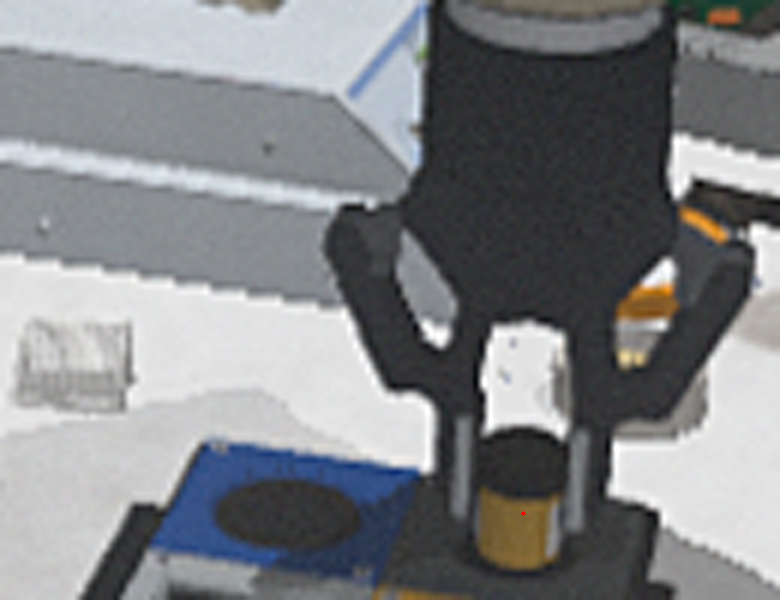

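Emit:
step_arm(
  commands=[
    [0, 0, 0.15, 0, 1.5],
    [0, 0, 0.1, 0, 1.5],
    [0, 0, 0.05, 0, 1.5],
    [0, 0, 0, 0, 1.5],
  ],
)

```text
time_s: 5.88
eef_pos: [0.5365, -0.1408, 0.0273]
eef_rot: [0.99, 0.139, 0.0, 0.0]
force: [0.2, -0.4, -0.6]
gripper_width: 0.327
```

Emit:
step_arm(
  commands=[
    [0, 0, 0.05, 0, 1.5],
    [0, 0, 0, 0, 1.5],
  ],
)

```text
time_s: 6.05
eef_pos: [0.5366, -0.1408, 0.0271]
eef_rot: [0.99, 0.139, 0.0, 0.0]
force: [-1.5, 0.2, 4.1]
gripper_width: 0.329
```

Emit:
step_arm(
  commands=[
    [0, 0, 0, 0, 4.5],
    [0, 0, 0, 0, 4.5],
    [0, 0, 0, 0, 4.5],
    [0, 0, -1, 0, 4.5],
    [0, 0, -2, 0, 4.5],
  ],
)

```text
time_s: 6.47
eef_pos: [0.5353, -0.1404, 0.0558]
eef_rot: [0.99, 0.139, -0.002, -0.001]
force: [-0.5, 0.6, 0.7]
gripper_width: 0.529
```

Emit:
step_arm(
  commands=[
    [0, 0, -2, 0, 4.5],
    [0, 0, -2, 0, 4.5],
    [0, 0, -2, 0, 8],
  ],
)

```text
time_s: 6.72
eef_pos: [0.5364, -0.1407, 0.1184]
eef_rot: [0.99, 0.139, 0.0, 0.0]
force: [0.0, -0.4, 0.3]
gripper_width: 0.651
```

```bash
python3 - <<'E'
from h import *
go(.669,-.130,.06,-45)
S=grab_frame("scene")
crop(S,"s7.png",270,170,130,100,6)
E
```

```text
t 6.7167 pos [ 0.5364 -0.1407  0.1184] jaw -74.0 w 0.651 shift cm [13.04  2.61  5.85]
turn -29.0
shift after turn [10.13  8.61  5.85]
```

View pics/s7.png

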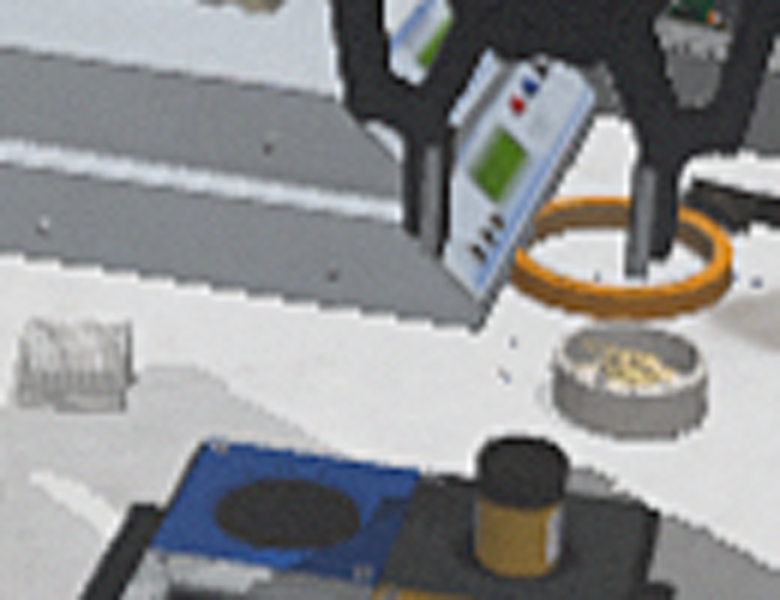

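Emit:
step_arm(
  commands=[
    [0, 0, 0, -7, 8.2],
    [0, 0, 0, -7, 8.2],
    [0, 0, 0, -7, 8.2],
    [0, 0, 0, -7, 8.2],
    [0, 0, 0, 0, 8.2],
  ],
)

```text
time_s: 7.18
eef_pos: [0.5365, -0.1408, 0.1173]
eef_rot: [0.926, 0.377, 0.0, 0.0]
force: [0.4, 0.0, 0.3]
gripper_width: 0.964
```

Emit:
step_arm(
  commands=[
    [2, 1.7, 0, 0, 8.2],
    [2, 1.7, 0, 0, 8.2],
    [2, 1.7, 0, 0, 8.2],
    [2, 1.7, 1, 0, 8.2],
    [2, 1.7, 1.5, 0, 8.2],
  ],
)

```text
time_s: 7.6
eef_pos: [0.6695, -0.1326, 0.0933]
eef_rot: [0.928, 0.372, 0.001, 0.001]
force: [-0.4, -0.0, 0.3]
gripper_width: 0.96
```

Emit:
step_arm(
  commands=[
    [0, 0, 1.5, 0, 8.2],
    [0, 0, 1.5, 0, 8.2],
    [0, 0, 0, 0, 8.2],
  ],
)

```text
time_s: 7.85
eef_pos: [0.6654, -0.132, 0.0584]
eef_rot: [0.928, 0.373, -0.002, -0.002]
force: [-0.5, 0.4, -1.2]
gripper_width: 0.962
```

```bash
python3 - <<'E'
from h import *
go(.669,-.130,.006,-45)
S=grab_frame("scene");s=read_state()
crop(S,"s8.png",310,150,130,100,6,[proj(S,s["eef_pos"]),proj(S,[.669,-.13,.022])])
E
```

```text
t 7.85 pos [ 0.6654 -0.132   0.0584] jaw -46.2 w 0.962 shift cm [0.41 0.13 5.24]
turn -1.2
shift after turn [0.41 0.13 5.24]
```

View pics/s8.png

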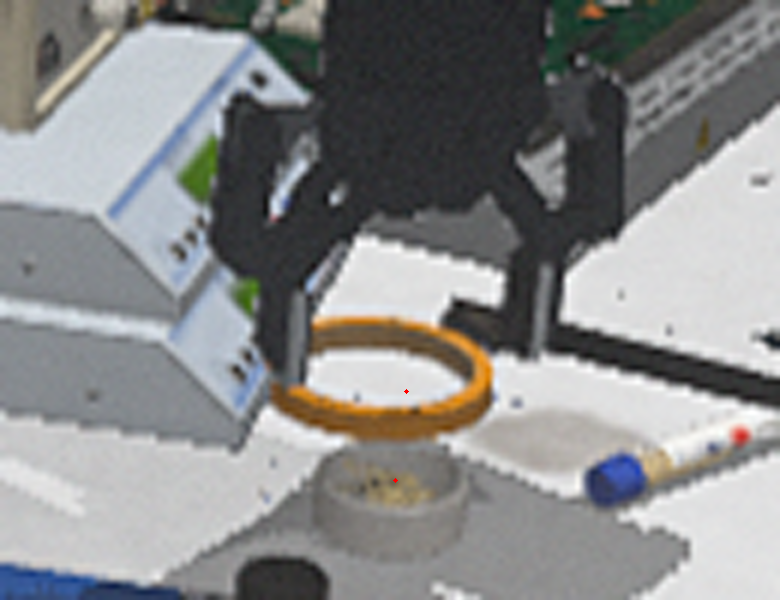

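Emit:
step_arm(
  commands=[
    [0.3, 0.2, 1, 0, 8.2],
    [0, 0, 1.5, 0, 8.2],
    [0, 0, 1.5, 0, 8.2],
    [0, 0, 1.2, 0, 8.2],
    [0, 0, 0, 0, 8.2],
  ],
)

```text
time_s: 8.32
eef_pos: [0.6691, -0.1315, 0.0062]
eef_rot: [0.927, 0.374, -0.002, -0.001]
force: [-0.3, -0.4, 0.4]
gripper_width: 0.961
```

Emit:
step_arm(
  commands=[
    [0, 0, 0, 0, 8.2],
    [0, 0, 0, 0, 4],
    [0, 0, 0, 0, 4],
    [0, 0, 0, 0, 4],
    [0, 0, 0, 0, 4],
  ],
)

```text
time_s: 8.73
eef_pos: [0.6716, -0.132, 0.011]
eef_rot: [0.927, 0.374, 0.001, 0.0]
force: [-1.1, 1.1, 5.8]
gripper_width: 0.597
```

Emit:
step_arm(
  commands=[
    [0, 0, 0, 0, 4],
    [0, 0, 0, 0, 4],
  ],
)

```text
time_s: 8.9
eef_pos: [0.6716, -0.1321, 0.011]
eef_rot: [0.927, 0.374, 0.001, 0.0]
force: [-2.1, 0.4, 6.0]
gripper_width: 0.6
```

```bash
python3 - <<'E'
from h import *
go(.463,-.158,.1,-45)
S=grab_frame("scene");s=read_state()
crop(S,"s9.png",310,170,130,100,6,[proj(S,s["eef_pos"])])
E
```

```text
t 8.9 pos [ 0.6716 -0.1321  0.011 ] jaw -46.0 w 0.6 shift cm [-16.8  -12.6   -8.93]
turn -1.0
shift after turn [-16.58 -12.9   -8.93]
```

View pics/s9.png

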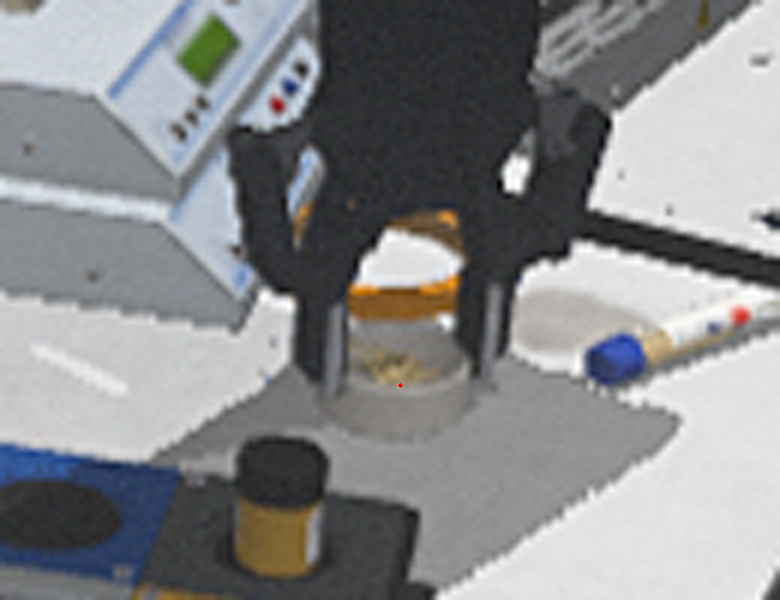

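Emit:
step_arm(
  commands=[
    [0, 0, -0.5, 0, 4],
    [0, 0, -1.5, 0, 4],
    [0, 0, -2, 0, 4],
    [0, 0, -2, 0, 4],
    [0, 0, -2, 0, 4],
  ],
)

```text
time_s: 9.37
eef_pos: [0.6711, -0.1319, 0.092]
eef_rot: [0.927, 0.374, 0.0, 0.0]
force: [0.2, 0.5, -0.4]
gripper_width: 0.6
```

Emit:
step_arm(
  commands=[
    [-1, -0.8, -1, 0, 4],
    [-2, -1.5, 0, 0, 4],
    [-2.2, -1.6, 0, 0, 4],
    [-2.2, -1.6, 0, 0, 4],
    [-2.2, -1.6, 0, 0, 4],
  ],
)

```text
time_s: 9.78
eef_pos: [0.5516, -0.1475, 0.1011]
eef_rot: [0.927, 0.375, 0.001, 0.0]
force: [1.3, -0.0, -1.9]
gripper_width: 0.603
```

Emit:
step_arm(
  commands=[
    [-2.2, -1.6, 0, 0, 4],
    [-2.2, -1.6, 0, 0, 4],
    [-1.6, -1.3, 0, 0, 4],
    [-1, -0.8, 0, 0, 4],
    [0, 0, 0, 0, 4],
  ],
)

```text
time_s: 10.2
eef_pos: [0.4636, -0.158, 0.1008]
eef_rot: [0.927, 0.374, -0.0, -0.0]
force: [-0.1, 0.7, -0.3]
gripper_width: 0.599
```

```bash
python3 - <<'E'
from h import *
go(.464,-.159,.023,-45)
E
```

```text
t 10.2 pos [ 0.4636 -0.158   0.1008] jaw -46.1 w 0.599 shift cm [-0.04  0.1   7.78]
turn -1.1
shift after turn [-0.04  0.1   7.78]
```

Emit:
step_arm(
  commands=[
    [0, 0.1, 1.5, 0, 4],
    [0, 0, 1.5, 0, 4],
    [0, 0, 1.5, 0, 4],
    [0, 0, 1, 0, 4],
    [0, 0, 0, 0, 4],
  ],
)

```text
time_s: 10.62
eef_pos: [0.4661, -0.1583, 0.0437]
eef_rot: [0.927, 0.374, -0.001, -0.001]
force: [-0.5, 0.2, -2.2]
gripper_width: 0.6
```

```bash
python3 - <<'E'
from h import *
go(.464,-.159,.023,-45)
S=grab_frame("scene");s=read_state()
crop(S,"s10.png",270,200,130,100,6,[proj(S,s["eef_pos"])])
T=grab_frame("top");crop(T,"t4.png",270,150,150,140,5)
E
```

```text
t 10.6167 pos [ 0.4661 -0.1583  0.0437] jaw -46.0 w 0.6 shift cm [-0.19 -0.09  2.07]
turn -1.0
shift after turn [-0.19 -0.1   2.07]
```

View pics/s10.png

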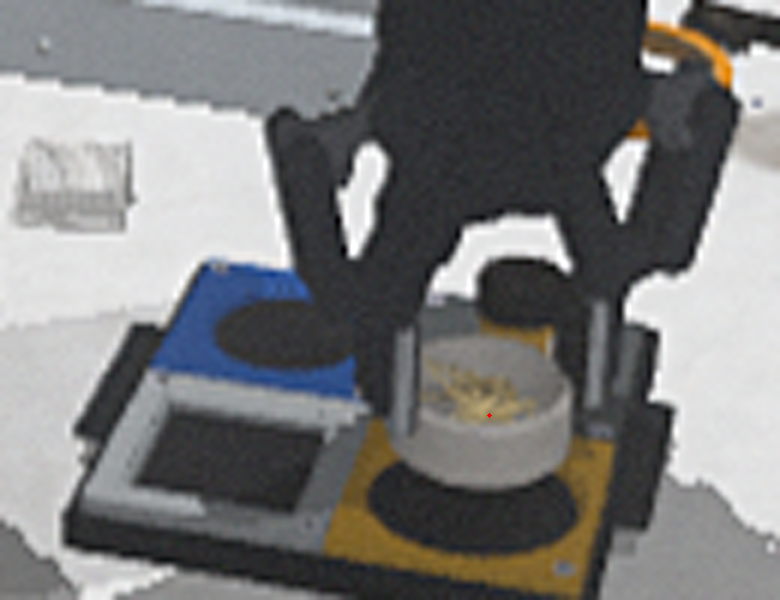

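View pics/t4.png

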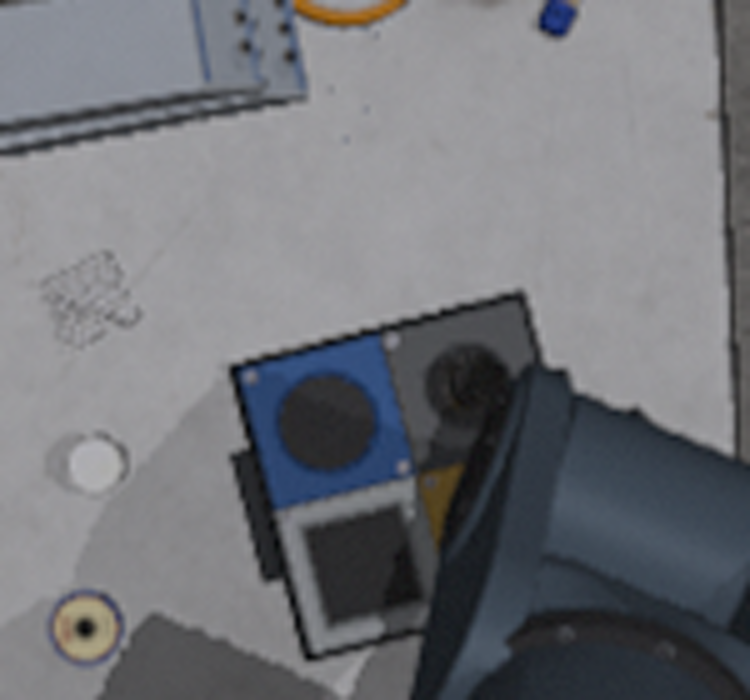

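Emit:
step_arm(
  commands=[
    [-0.2, -0.1, 0.7, 0, 4],
    [0, 0, 0, 0, 4],
    [0, 0, 0, 0, 4],
  ],
)

```text
time_s: 10.97
eef_pos: [0.464, -0.1593, 0.0379]
eef_rot: [0.927, 0.374, 0.0, 0.0]
force: [-0.0, -0.3, -0.9]
gripper_width: 0.599
```

```bash
python3 - <<'E'
from h import *
go(.463,-.1585,.023,-45)
S=grab_frame("scene");s=read_state()
crop(S,"s11.png",310,230,90,75,8)
E
```

```text
t 10.9667 pos [ 0.464  -0.1593  0.0379] jaw -46.0 w 0.599 shift cm [-0.01 -0.13  1.49]
turn -1.0
shift after turn [-0.01 -0.13  1.49]
```

View pics/s11.png

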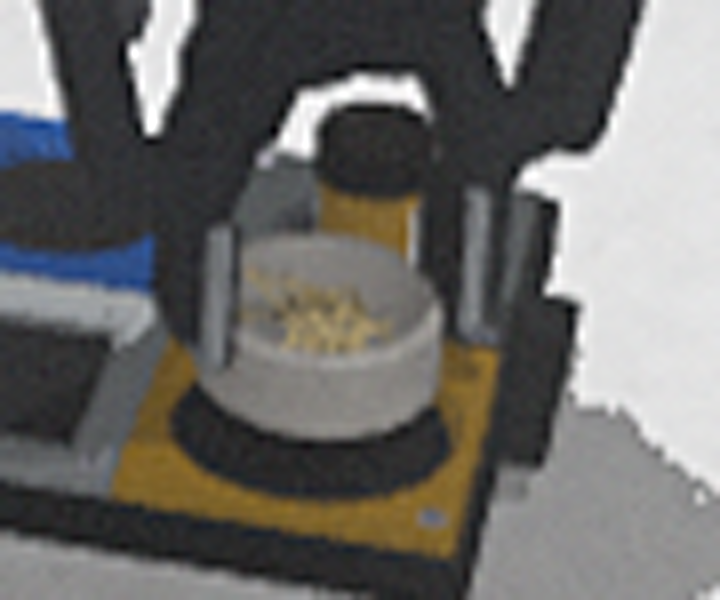

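```bash
python3 - <<'E'
from h import *
S=grab_frame("scene")
def ext(x,y,z,r):
    a=np.linspace(0,2*np.pi,361)
    p=np.array([proj(S,[x+r*np.cos(t),y+r*np.sin(t),z]) for t in a]); p=(p-[310,230]+.5)*8
    return p[:,0].min().round(),p[:,0].max().round(),p[:,1].max().round(),p[:,1].min().round()
print("pocket",ext(.463,-.1585,.018,.035),"obs 170 450 500")
print("pocket inner",ext(.463,-.1585,.018,.0325))
print("tin bottom",ext(.464,-.1593,.027,.0275),"obs 197 442 440")
print("tin top",ext(.464,-.1593,.049,.0275),"obs ? 442")
for d in((.005,0),(0,.005)):print(ext(.464+d[0],-.1593+d[1],.027,.0275))
E
```

```text
pocket (np.float64(166.0), np.float64(477.0), np.float64(512.0), np.float64(335.0)) obs 170 450 500
pocket inner (np.float64(177.0), np.float64(465.0), np.float64(505.0), np.float64(341.0))
tin bottom (np.float64(206.0), np.float64(451.0), np.float64(457.0), np.float64(319.0)) obs 197 442 440
tin top (np.float64(209.0), np.float64(457.0), np.float64(373.0), np.float64(239.0)) obs ? 442
(np.float64(215.0), np.float64(459.0), np.float64(445.0), np.float64(309.0))
(np.float64(185.0), np.float64(430.0), np.float64(450.0), np.float64(313.0))
```

Emit:
step_arm(
  commands=[
    [-0.15, -0.1, 0.5, 0, 4],
    [0, 0, 0.4, 0, 4],
    [0, 0, 0.2, 0, 4],
    [0, 0, 0.1, 0, 4],
    [0, 0, 0, 0, 4],
  ],
)

```text
time_s: 11.48
eef_pos: [0.4621, -0.1595, 0.0254]
eef_rot: [0.927, 0.374, -0.0, -0.0]
force: [0.2, -0.8, -0.5]
gripper_width: 0.597
```

Emit:
step_arm(
  commands=[
    [0, 0, 0.1, 0, 4],
    [0, 0, 0.1, 0, 4],
    [0, 0, 0, 0, 4],
  ],
)

```text
time_s: 11.73
eef_pos: [0.4622, -0.1596, 0.0237]
eef_rot: [0.927, 0.374, -0.0, -0.0]
force: [0.1, -0.2, -1.2]
gripper_width: 0.602
```

```bash
python3 - <<'E'
from h import *
go(.463,-.1585,.023,-45)
S=grab_frame("scene");s=read_state()
crop(S,"s12.png",310,230,90,75,8)
E
```

```text
t 11.7333 pos [ 0.4622 -0.1596  0.0237] jaw -46.0 w 0.602 shift cm [ 0.13 -0.02  0.07]
turn -1.0
shift after turn [ 0.13 -0.02  0.07]
```

View pics/s12.png

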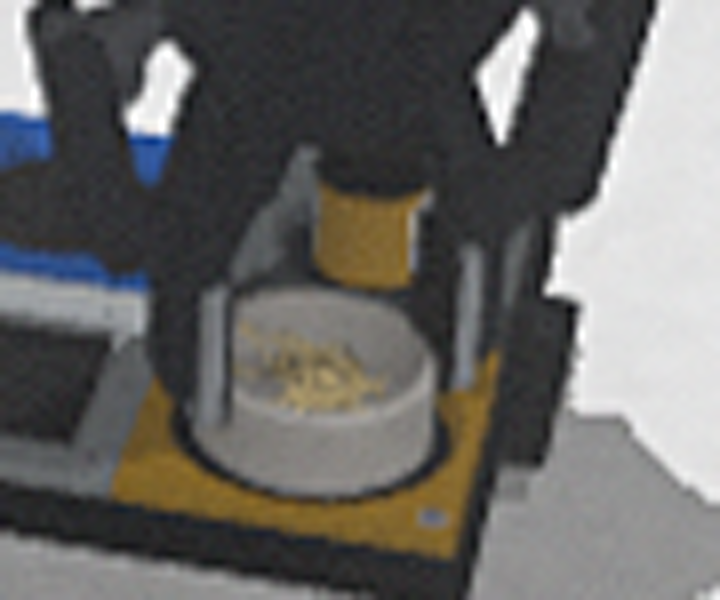

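Inside the pocket with no contact yet; a touch lower, then release.

Emit:
step_arm(
  commands=[
    [0.05, 0, 0.06, 0, 4],
    [0, 0, 0.05, 0, 4],
    [0, 0, 0, 0, 4],
    [0, 0, 0, 0, 4],
  ],
)

```text
time_s: 12.12
eef_pos: [0.4627, -0.1593, 0.023]
eef_rot: [0.927, 0.374, 0.0, 0.0]
force: [-1.6, 0.4, 5.5]
gripper_width: 0.601
```

Emit:
step_arm(
  commands=[
    [0, 0, 0, 0, 6.8],
    [0, 0, 0, 0, 6.8],
    [0, 0, 0, 0, 6.8],
    [0, 0, -1, 0, 6.8],
    [0, 0, -2, 0, 6.8],
  ],
)

```text
time_s: 12.53
eef_pos: [0.4615, -0.1588, 0.0519]
eef_rot: [0.927, 0.374, -0.001, -0.001]
force: [-0.4, -0.0, 0.3]
gripper_width: 0.796
```

Emit:
step_arm(
  commands=[
    [0, 0, -2, 0, 6.8],
    [0, 0, -2, 0, 6.8],
    [0, 0, -2, 0, 7],
    [0, 0, -1, 0, 7],
  ],
)

```text
time_s: 12.87
eef_pos: [0.4633, -0.1596, 0.1254]
eef_rot: [0.927, 0.374, 0.001, 0.001]
force: [0.0, 0.2, -0.1]
gripper_width: 0.818
```

```bash
python3 - <<'E'
from h import *
go(.588,.0545,.06,-66.5+180)
S=grab_frame("scene");s=read_state()
crop(S,"s13.png",310,230,90,75,8)
E
```

```text
t 12.8667 pos [ 0.4633 -0.1596  0.1254] jaw -46.0 w 0.818 shift cm [23.83 -6.77  6.55]
turn 20.5
shift after turn [ 19.96 -14.68   6.55]
```

View pics/s13.png

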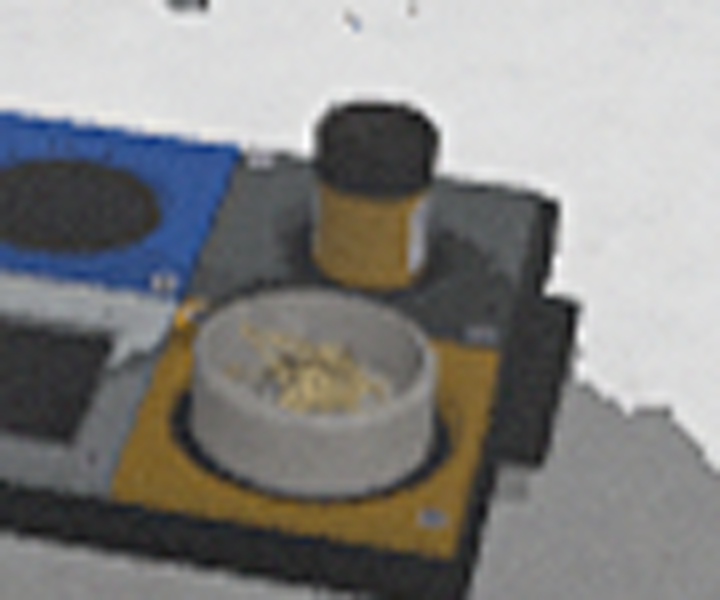

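Emit:
step_arm(
  commands=[
    [0, 0, 0, 7, 7.5],
    [0, 0, 0, 7, 7.5],
    [0, 0, 0, 6.5, 7.5],
    [0, 0, 0, 0, 7.5],
  ],
)

```text
time_s: 13.25
eef_pos: [0.4623, -0.1591, 0.1221]
eef_rot: [0.98, 0.201, -0.0, -0.0]
force: [-0.3, -0.9, 0.7]
gripper_width: 0.882
```

Emit:
step_arm(
  commands=[
    [2.2, -1.6, 0, 0, 7.5],
    [2.6, -1.9, 0, 0, 7.5],
    [2.6, -1.9, 0, 0, 7.5],
    [2.6, -1.9, 0, 0, 7.5],
    [2.6, -1.9, 0, 0, 7.5],
  ],
)

```text
time_s: 13.67
eef_pos: [0.5419, -0.0232, 0.1222]
eef_rot: [0.979, 0.205, -0.0, -0.0]
force: [-0.4, -0.9, 0.0]
gripper_width: 0.878
```

Emit:
step_arm(
  commands=[
    [2.6, -1.9, 0, 0, 7.5],
    [2.6, -1.9, 1, 0, 7.5],
    [2, -1.5, 1.5, 0, 7.5],
    [0, 0, 1.5, 0, 7.5],
    [0, 0, 1.5, 0, 7.5],
  ],
)

```text
time_s: 14.08
eef_pos: [0.5866, 0.054, 0.0663]
eef_rot: [0.978, 0.207, -0.0, -0.0]
force: [0.0, -0.0, 0.8]
gripper_width: 0.878
```

Emit:
step_arm(
  commands=[
    [0, 0, 1, 0, 7.5],
    [0, 0, 0, 0, 7.5],
  ],
)

```text
time_s: 14.25
eef_pos: [0.585, 0.0526, 0.0553]
eef_rot: [0.979, 0.205, -0.002, -0.0]
force: [-0.7, 1.0, -1.0]
gripper_width: 0.876
```

```bash
python3 - <<'E'
from h import *
go(.589,.054,.006,-66.5)
S=grab_frame("scene");s=read_state()
crop(S,"s14.png",220,150,130,100,6,[proj(S,s["eef_pos"]),proj(S,[.589,.054,.018])])
T=grab_frame("top");crop(T,"t5.png",270,150,150,140,5)
E
```

```text
t 14.25 pos [0.585  0.0526 0.0553] jaw -66.4 w 0.876 shift cm [0.44 0.04 4.92]
turn 0.1
shift after turn [0.44 0.03 4.92]
```

View pics/s14.png

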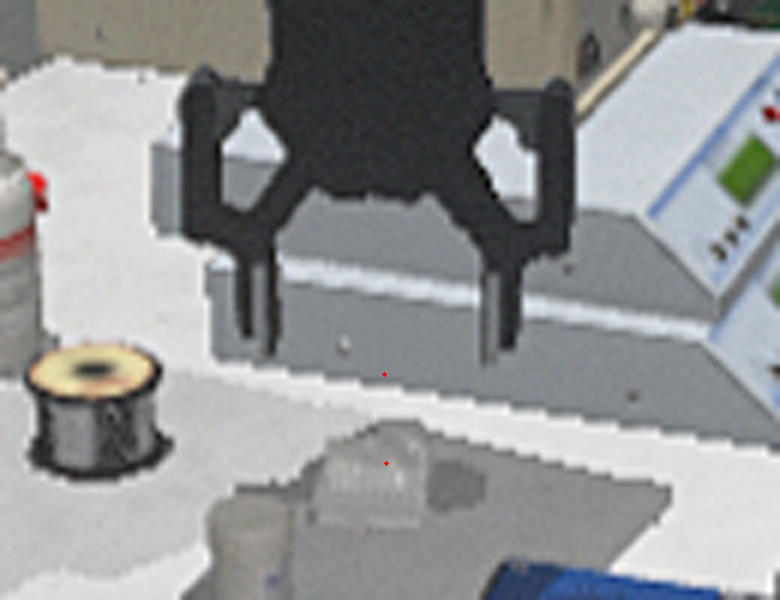

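View pics/t5.png

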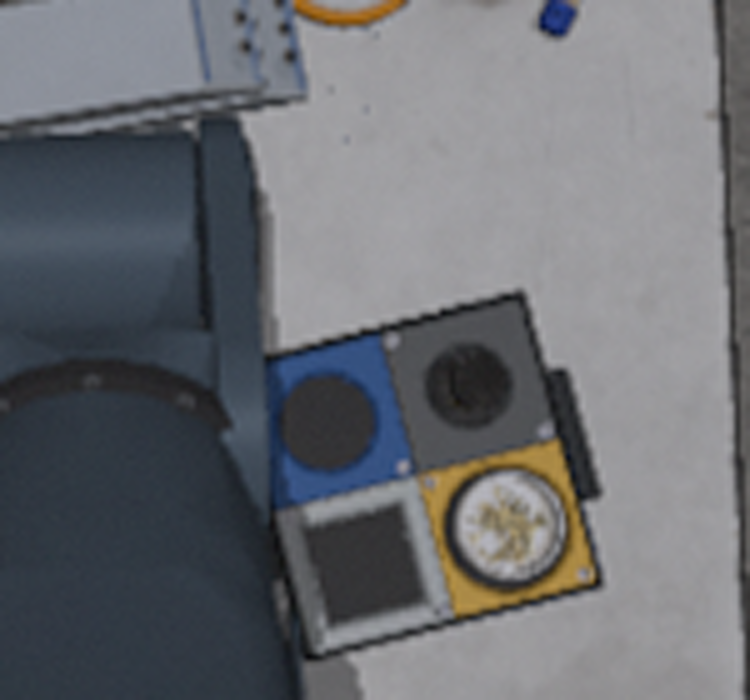

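Emit:
step_arm(
  commands=[
    [0, 0, 1.5, 0, 7.5],
    [0, 0, 1.5, 0, 7.5],
    [0, 0, 1.5, 0, 7.5],
    [0, 0, 0.4, 0, 7.5],
    [0, 0, 0, 0, 7.5],
  ],
)

```text
time_s: 14.77
eef_pos: [0.5863, 0.0524, 0.0087]
eef_rot: [0.979, 0.204, -0.0, -0.0]
force: [0.1, 0.2, -0.1]
gripper_width: 0.88
```

Emit:
step_arm(
  commands=[
    [0, 0, 0, 0, 7.5],
    [0, 0, 0, 0, 7.5],
  ],
)

```text
time_s: 14.93
eef_pos: [0.5872, 0.0525, 0.0099]
eef_rot: [0.979, 0.203, 0.001, 0.0]
force: [0.4, -0.1, 0.5]
gripper_width: 0.877
```

```bash
python3 - <<'E'
from h import *
go(.589,.054,.006,-66.5)
E
```

```text
t 14.9333 pos [0.5872 0.0525 0.0099] jaw -66.5 w 0.877 shift cm [ 0.22 -0.06  0.4 ]
turn -0.0
shift after turn [ 0.22 -0.06  0.4 ]
```

Emit:
step_arm(
  commands=[
    [0.1, 0, 0.3, 0, 7.5],
    [0, 0, 0, 0, 3],
    [0, 0, 0, 0, 3],
    [0, 0, 0, 0, 3],
    [0, 0, 0, 0, 3],
  ],
)

```text
time_s: 15.35
eef_pos: [0.5875, 0.053, 0.0061]
eef_rot: [0.979, 0.203, 0.0, 0.0]
force: [-1.3, 0.2, 4.1]
gripper_width: 0.453
```

Emit:
step_arm(
  commands=[
    [0, 0, 0, 0, 3],
    [0, 0, 0, 0, 3],
    [0, 0, 0, 0, 3],
  ],
)

```text
time_s: 15.6
eef_pos: [0.5875, 0.053, 0.0061]
eef_rot: [0.979, 0.203, 0.0, 0.0]
force: [-1.7, 0.2, 4.1]
gripper_width: 0.457
```

```bash
python3 - <<'E'
from h import *
go(.4465,-.084,.1,-76.9)
S=grab_frame("scene");s=read_state()
crop(S,"s15.png",240,180,100,75,8,[proj(S,s["eef_pos"])])
E
```

```text
t 15.6 pos [0.5875 0.053  0.0061] jaw -66.5 w 0.457 shift cm [-18.39   6.95  -9.4 ]
turn 10.4
shift after turn [-16.84  10.15  -9.4 ]
```

View pics/s15.png

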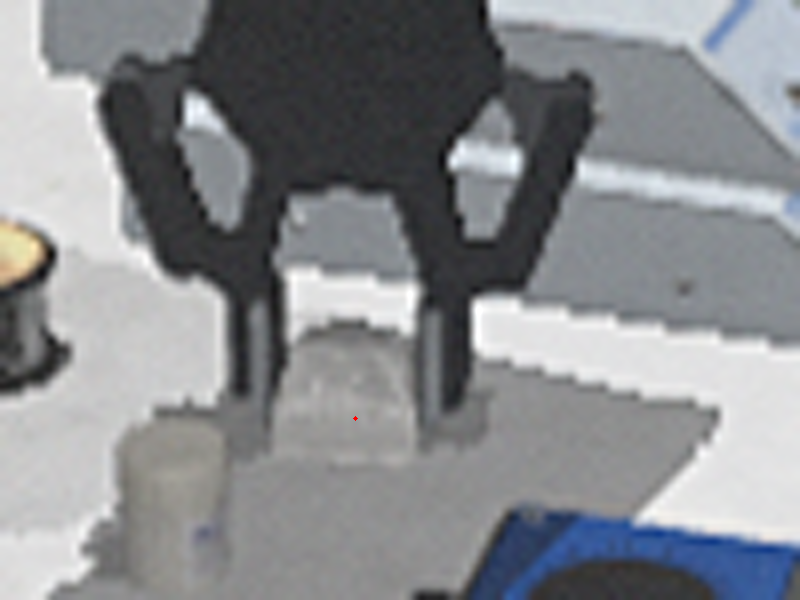

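Emit:
step_arm(
  commands=[
    [0, 0, -0.5, 0, 3],
    [0, 0, -1.5, 0, 3],
    [0, 0, -2, 0, 3],
    [0, 0, -2, 5, 3],
    [0, 0, -2, 5.4, 3],
  ],
)

```text
time_s: 16.07
eef_pos: [0.5871, 0.053, 0.0866]
eef_rot: [0.994, 0.112, -0.0, -0.0]
force: [-0.3, -0.7, -0.6]
gripper_width: 0.458
```

Emit:
step_arm(
  commands=[
    [-1, 0.6, -1, 0, 3],
    [-2, 1.2, 0, 0, 3],
    [-2.4, 1.45, 0, 0, 3],
    [-2.4, 1.45, 0, 0, 3],
    [-2.4, 1.45, 0, 0, 3],
  ],
)

```text
time_s: 16.48
eef_pos: [0.5009, -0.0306, 0.0959]
eef_rot: [0.993, 0.114, 0.0, 0.0]
force: [0.4, -1.3, -0.2]
gripper_width: 0.458
```

Emit:
step_arm(
  commands=[
    [-2.4, 1.45, 0, 0, 3],
    [-2.2, 1.35, 0, 0, 3],
    [-2, 1.2, 0, 0, 3],
    [0, 0, 0, 0, 3],
    [0, 0, 0, 0, 3],
  ],
)

```text
time_s: 16.9
eef_pos: [0.4464, -0.0844, 0.096]
eef_rot: [0.994, 0.113, 0.0, 0.0]
force: [-0.2, 1.3, -0.3]
gripper_width: 0.454
```

```bash
python3 - <<'E'
from h import *
go(.4465,-.084,.0181,-76.9)
E
```

```text
t 16.9 pos [ 0.4464 -0.0844  0.096 ] jaw -77.0 w 0.454 shift cm [ 0.02 -0.04  7.79]
turn -0.1
shift after turn [ 0.02 -0.04  7.79]
```

Emit:
step_arm(
  commands=[
    [0, 0, 1.5, 0, 3],
    [0, 0, 1.5, 0, 3],
    [0, 0, 1.5, 0, 3],
    [0, 0, 1.3, 0, 3],
    [0, 0, 0, 0, 3],
  ],
)

```text
time_s: 17.32
eef_pos: [0.4463, -0.083, 0.0359]
eef_rot: [0.993, 0.114, -0.001, -0.001]
force: [-0.9, -0.3, 0.0]
gripper_width: 0.458
```

Emit:
step_arm(
  commands=[
    [0, 0, 0, 0, 3],
    [0, 0, 0, 0, 3],
  ],
)

```text
time_s: 17.48
eef_pos: [0.4474, -0.0837, 0.0383]
eef_rot: [0.993, 0.114, 0.0, 0.0]
force: [-0.4, -1.3, -1.3]
gripper_width: 0.455
```

```bash
python3 - <<'E'
from h import *
go(.4465,-.084,.0181,-76.9)
S=grab_frame("scene");s=read_state()
crop(S,"s16.png",265,220,100,75,8,[proj(S,[.4465,-.084,.018])])
E
```

```text
t 17.4833 pos [ 0.4474 -0.0837  0.0383] jaw -76.9 w 0.455 shift cm [-0.1   0.01  2.02]
turn 0.0
shift after turn [-0.1   0.01  2.02]
```

View pics/s16.png

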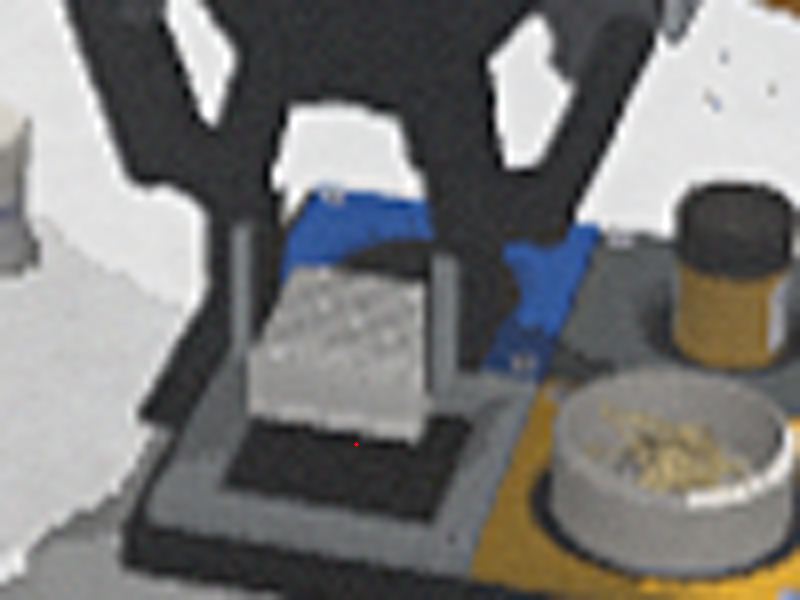

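Emit:
step_arm(
  commands=[
    [-0.3, 0, 0.6, 0, 3],
    [0, 0, 0.6, 0, 3],
    [0, 0, 0.3, 0, 3],
    [0, 0, 0.2, 0, 3],
    [0, 0, 0, 0, 3],
  ],
)

```text
time_s: 17.95
eef_pos: [0.4435, -0.0845, 0.0202]
eef_rot: [0.994, 0.114, -0.0, -0.0]
force: [-0.1, 0.1, -0.8]
gripper_width: 0.456
```

Emit:
step_arm(
  commands=[
    [0, 0, 0, 0, 3],
    [0, 0, 0.1, 0, 3],
    [0, 0, 0, 0, 3],
  ],
)

```text
time_s: 18.2
eef_pos: [0.4438, -0.0846, 0.0197]
eef_rot: [0.994, 0.114, 0.0, 0.0]
force: [0.3, -0.4, -0.6]
gripper_width: 0.459
```

```bash
python3 - <<'E'
from h import *
go(.4465,-.084,.0181,-76.9)
S=grab_frame("scene");s=read_state();print(s["force"])
crop(S,"s17.png",265,220,100,75,8)
E
```

```text
t 18.2 pos [ 0.4438 -0.0846  0.0197] jaw -76.9 w 0.459 shift cm [0.27 0.01 0.16]
turn -0.0
shift after turn [0.27 0.01 0.16]
[ 0.01463954 -0.05754385 -0.3474763 ]
```

View pics/s17.png

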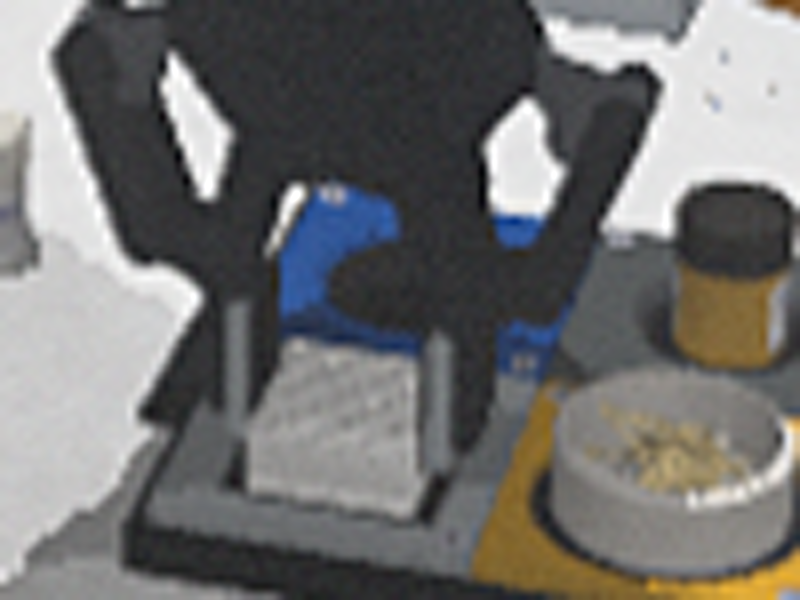

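Emit:
step_arm(
  commands=[
    [0.1, 0, 0.1, 0, 3],
    [0, 0, 0.05, 0, 3],
    [0, 0, 0, 0, 3],
    [0, 0, 0, 0, 3],
  ],
)

```text
time_s: 18.58
eef_pos: [0.4447, -0.0843, 0.0182]
eef_rot: [0.993, 0.114, -0.0, -0.0]
force: [-0.7, -0.0, -0.4]
gripper_width: 0.457
```

Emit:
step_arm(
  commands=[
    [0, 0, 0.05, 0, 3],
    [0, 0, 0, 0, 3],
  ],
)

```text
time_s: 18.75
eef_pos: [0.4448, -0.0843, 0.018]
eef_rot: [0.993, 0.114, 0.0, 0.0]
force: [-2.3, 0.3, 6.8]
gripper_width: 0.454
```

Emit:
step_arm(
  commands=[
    [0, 0, 0, 0, 5.3],
    [0, 0, 0, 0, 5.3],
    [0, 0, 0, 0, 5.3],
    [0, 0, -1, 0, 5.3],
    [0, 0, -2, 0, 5.3],
  ],
)

```text
time_s: 19.17
eef_pos: [0.4436, -0.084, 0.0471]
eef_rot: [0.994, 0.114, -0.002, -0.001]
force: [-0.7, -1.1, 0.2]
gripper_width: 0.617
```

Emit:
step_arm(
  commands=[
    [0, 0, -2, 0, 5.3],
    [0, 0, -2, 0, 6],
    [0, 0, -2, 0, 6],
    [0, 0, 0, 0, 6],
  ],
)

```text
time_s: 19.5
eef_pos: [0.4464, -0.0848, 0.1114]
eef_rot: [0.993, 0.114, 0.003, 0.001]
force: [0.9, -0.6, 0.1]
gripper_width: 0.703
```

```bash
python3 - <<'E'
from h import *
go(.418,.0605,.06,-76.9)
S=grab_frame("scene");s=read_state()
crop(S,"s18.png",265,220,100,75,8)
E
```

```text
t 19.5 pos [ 0.4464 -0.0848  0.1114] jaw -76.9 w 0.703 shift cm [  0.5  -14.81   5.1 ]
turn -0.0
shift after turn [  0.51 -14.81   5.1 ]
```

View pics/s18.png

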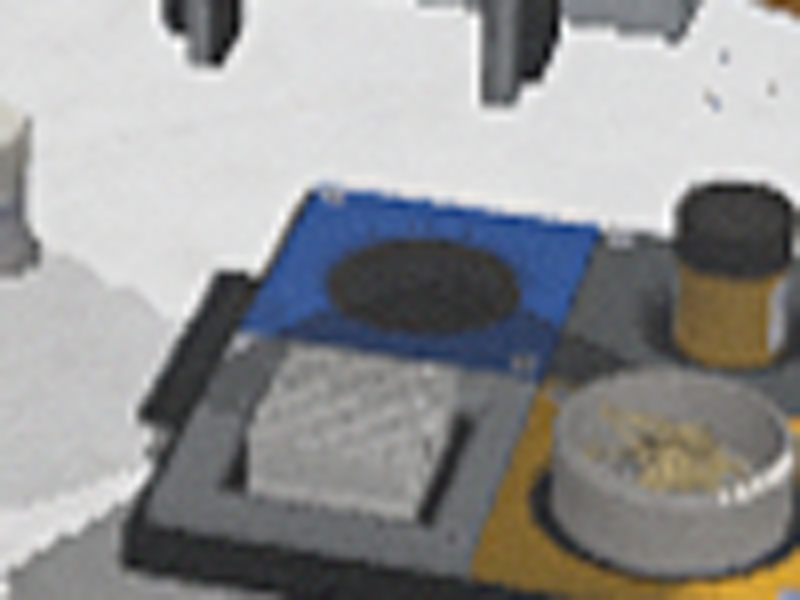

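Emit:
step_arm(
  commands=[
    [0, -2, 0, 0, 6.5],
    [0.1, -2.6, 0, 0, 6.5],
    [0.1, -2.6, 0, 0, 6.5],
    [0.1, -2.6, 0, 0, 6.5],
    [0.1, -2.6, 0, 0, 6.5],
  ],
)

```text
time_s: 19.97
eef_pos: [0.4197, 0.0384, 0.1073]
eef_rot: [0.994, 0.114, -0.001, -0.0]
force: [-0.1, -0.5, 0.7]
gripper_width: 0.764
```

Emit:
step_arm(
  commands=[
    [0.1, -2.4, 1, 0, 6.5],
    [0, 0, 2, 0, 6.5],
    [0, 0, 2, 0, 6.5],
    [0, 0, 0, 0, 6.5],
    [0, 0, 0, 0, 6.5],
  ],
)

```text
time_s: 20.38
eef_pos: [0.4153, 0.0609, 0.0572]
eef_rot: [0.993, 0.114, -0.001, -0.0]
force: [-0.2, 0.2, -0.2]
gripper_width: 0.76
```

```bash
python3 - <<'E'
from h import *
go(.4185,.0605,.0045,-76.9)
S=grab_frame("scene");s=read_state()
crop(S,"s19.png",190,200,100,75,8,[proj(S,s["eef_pos"]),proj(S,[.4185,.0605,.012])])
E
```

```text
t 20.3833 pos [0.4153 0.0609 0.0572] jaw -76.9 w 0.76 shift cm [0.31 0.12 5.27]
turn -0.0
shift after turn [0.31 0.12 5.27]
```

View pics/s19.png

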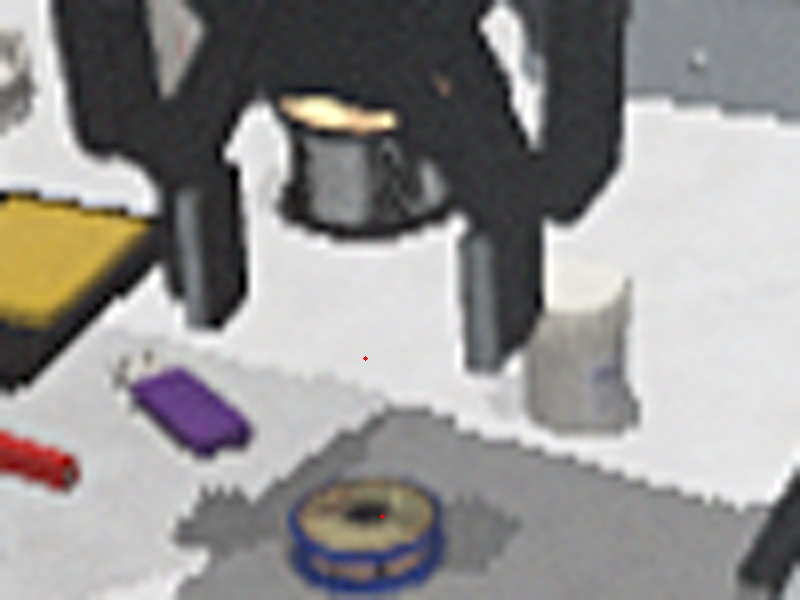

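Emit:
step_arm(
  commands=[
    [0.2, 0.1, 1.5, 0, 6.5],
    [0, 0, 1.5, 0, 6.5],
    [0, 0, 1.2, 0, 6.5],
    [0, 0, 0.5, 0, 6.5],
    [0, 0, 0, 0, 6.5],
  ],
)

```text
time_s: 20.85
eef_pos: [0.4183, 0.0602, 0.0107]
eef_rot: [0.994, 0.114, -0.0, -0.0]
force: [0.0, -0.2, -0.4]
gripper_width: 0.756
```

Emit:
step_arm(
  commands=[
    [0, 0, 0, 0, 6.5],
    [0, 0, 0, 0, 6.5],
  ],
)

```text
time_s: 21.02
eef_pos: [0.4189, 0.0604, 0.0116]
eef_rot: [0.994, 0.114, 0.001, 0.0]
force: [0.4, -0.4, -0.5]
gripper_width: 0.765
```

```bash
python3 - <<'E'
from h import *
go(.4205,.0595,.0045,-76.9)
S=grab_frame("scene");s=read_state()
crop(S,"s20.png",190,200,100,75,8,[proj(S,s["eef_pos"])])
E
```

```text
t 21.0167 pos [0.4189 0.0604 0.0116] jaw -76.9 w 0.765 shift cm [0.14 0.12 0.71]
turn -0.0
shift after turn [0.14 0.13 0.71]
```

View pics/s20.png

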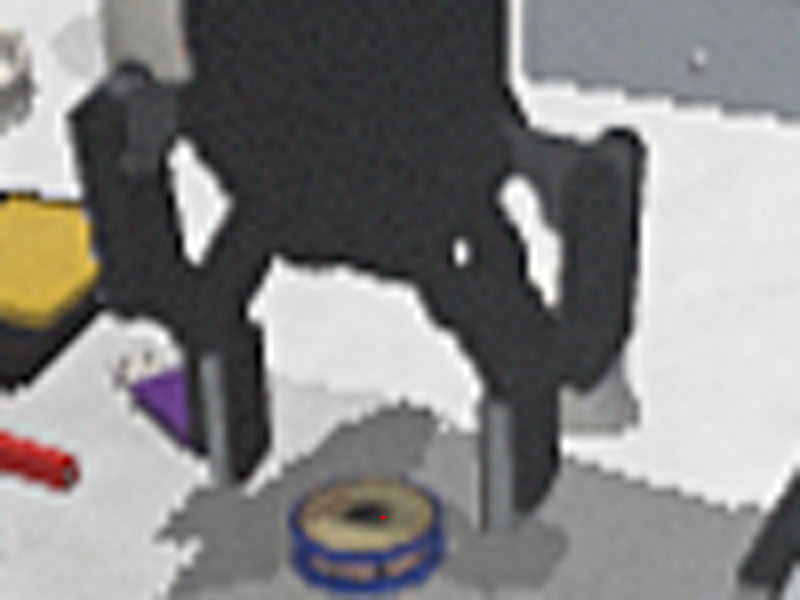

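Emit:
step_arm(
  commands=[
    [0, 0, 0.4, 0, 6.5],
    [0, 0, 0.25, 0, 6.5],
    [0, 0, 0, 0, 6.5],
    [0, 0, 0, 0, 3],
    [0, 0, 0, 0, 3],
  ],
)

```text
time_s: 21.48
eef_pos: [0.4183, 0.0604, 0.0042]
eef_rot: [0.993, 0.114, -0.0, -0.0]
force: [-0.1, 1.3, 0.2]
gripper_width: 0.488
```

Emit:
step_arm(
  commands=[
    [0, 0, 0, 0, 3],
    [0, 0, 0, 0, 3],
    [0, 0, 0, 0, 3],
    [0, 0, 0, 0, 3],
  ],
)

```text
time_s: 21.82
eef_pos: [0.4184, 0.0605, 0.0045]
eef_rot: [0.993, 0.114, 0.0, 0.0]
force: [-1.1, -0.2, 6.4]
gripper_width: 0.422
```

```bash
python3 - <<'E'
from h import *
go(.5205,-.068,.1,-76.9)
S=grab_frame("scene");s=read_state()
crop(S,"s21.png",190,200,100,75,8,[proj(S,s["eef_pos"])])
E
```

```text
t 21.8167 pos [0.4184 0.0605 0.0045] jaw -76.9 w 0.422 shift cm [ 7.04 14.82 -9.55]
turn -0.0
shift after turn [ 7.04 14.83 -9.55]
```

View pics/s21.png

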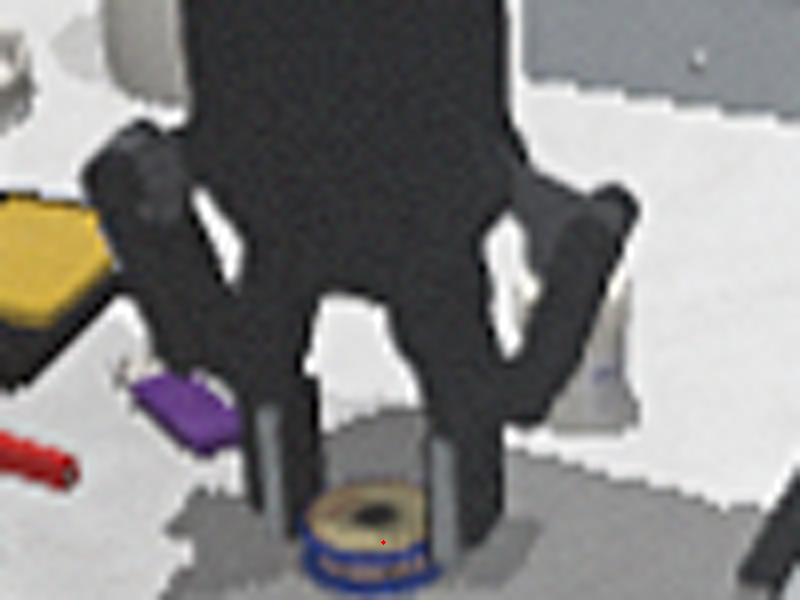

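Emit:
step_arm(
  commands=[
    [0, 0, -0.5, 0, 3],
    [0, 0, -1.5, 0, 3],
    [0, 0, -2, 0, 3],
    [0, 0, -2, 0, 3],
    [0, 0, -2, 0, 3],
  ],
)

```text
time_s: 22.28
eef_pos: [0.4181, 0.0605, 0.0853]
eef_rot: [0.993, 0.114, -0.0, -0.0]
force: [-0.5, -0.3, 0.3]
gripper_width: 0.422
```

Emit:
step_arm(
  commands=[
    [0, 0, -1, 0, 3],
    [0, 0, 0, 0, 3],
  ],
)

```text
time_s: 22.45
eef_pos: [0.4194, 0.0605, 0.0963]
eef_rot: [0.993, 0.114, 0.002, 0.0]
force: [0.2, 0.3, 0.2]
gripper_width: 0.424
```

```bash
python3 - <<'E'
from h import *
go(.5205,-.068,.1,-76.9)
S=grab_frame("scene");s=read_state()
crop(S,"s22.png",190,170,100,75,8,[proj(S,s["eef_pos"])])
E
```

```text
t 22.45 pos [0.4194 0.0605 0.0963] jaw -76.9 w 0.424 shift cm [ 6.94 14.81 -0.33]
turn -0.0
shift after turn [ 6.93 14.81 -0.33]
```

View pics/s22.png

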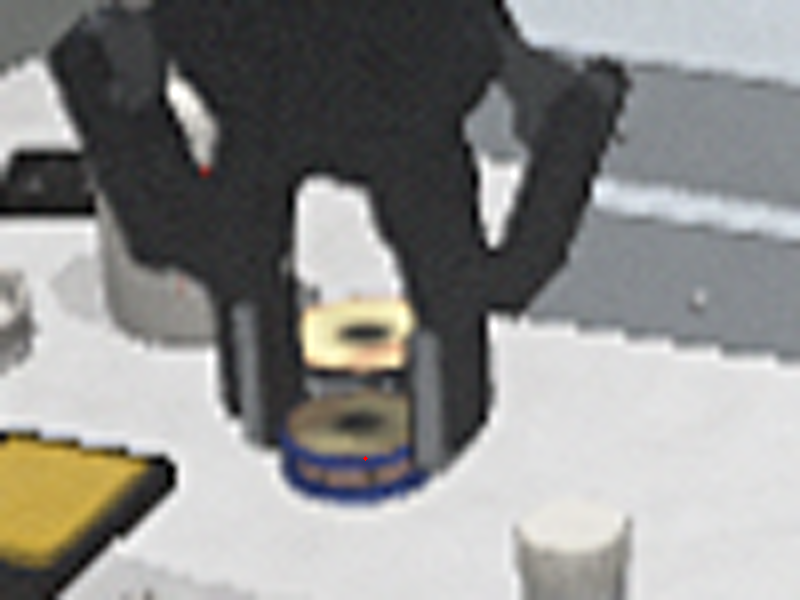

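Emit:
step_arm(
  commands=[
    [0.8, 1.8, 0, 0, 3],
    [1.1, 2.4, 0, 0, 3],
    [1.1, 2.4, 0, 0, 3],
    [1.1, 2.4, 0, 0, 3],
    [1.1, 2.4, 0, 0, 3],
  ],
)

```text
time_s: 22.92
eef_pos: [0.4948, -0.0399, 0.0931]
eef_rot: [0.993, 0.114, -0.001, -0.0]
force: [-0.9, 0.7, -0.3]
gripper_width: 0.421
```

Emit:
step_arm(
  commands=[
    [0.9, 2, 0, 0, 3],
    [0.6, 1.4, 0, 0, 3],
    [0, 0, 1.5, 0, 3],
    [0, 0, 1.5, 0, 3],
    [0, 0, 1.5, 0, 3],
  ],
)

```text
time_s: 23.33
eef_pos: [0.5165, -0.0687, 0.0474]
eef_rot: [0.994, 0.114, -0.001, -0.0]
force: [-0.4, 1.0, -0.5]
gripper_width: 0.421
```

Emit:
step_arm(
  commands=[
    [0, 0, 1.2, 0, 3],
    [0, 0, 0, 0, 3],
    [0, 0, 0, 0, 3],
  ],
)

```text
time_s: 23.58
eef_pos: [0.5165, -0.0684, 0.0364]
eef_rot: [0.993, 0.114, -0.001, -0.0]
force: [0.3, -0.0, 0.6]
gripper_width: 0.422
```

```bash
python3 - <<'E'
from h import *
go(.519,-.068,.0185,-76.9)
S=grab_frame("scene");s=read_state()
crop(S,"s23.png",265,200,100,75,8)
def ext(x,y,z,r):
    a=np.linspace(0,2*np.pi,361)
    p=np.array([proj(S,[x+r*np.cos(t),y+r*np.sin(t),z]) for t in a]); p=(p-[265,200]+.5)*8
    return p[:,0].min().round(),p[:,0].max().round(),p[:,1].min().round(),p[:,1].max().round()
e=s["eef_pos"]
print("pocket",ext(.519,-.068,.018,.025),"wick bot",ext(e[0],e[1],e[2]-.0045,.019),"top",ext(e[0],e[1],e[2]+.0075,.019))
E
```

```text
t 23.5833 pos [ 0.5165 -0.0684  0.0364] jaw -76.9 w 0.422 shift cm [0.25 0.02 1.79]
turn -0.0
shift after turn [0.25 0.02 1.79]
pocket (np.float64(334.0), np.float64(535.0), np.float64(394.0), np.float64(499.0)) wick bot (np.float64(357.0), np.float64(511.0), np.float64(360.0), np.float64(439.0)) top (np.float64(358.0), np.float64(513.0), np.float64(318.0), np.float64(396.0))
```

View pics/s23.png

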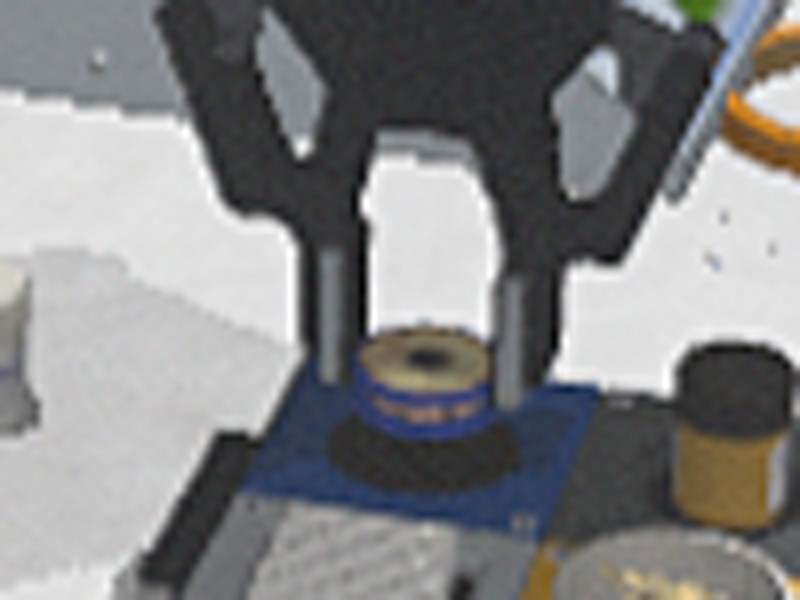

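Emit:
step_arm(
  commands=[
    [0.15, 0, 0.6, 0, 3],
    [0, 0, 0.5, 0, 3],
    [0, 0, 0.3, 0, 3],
    [0, 0, 0, 0, 3],
    [0, 0, 0, 0, 3],
  ],
)

```text
time_s: 24.05
eef_pos: [0.5184, -0.0682, 0.0231]
eef_rot: [0.993, 0.114, -0.0, -0.0]
force: [-0.4, 0.6, -0.6]
gripper_width: 0.421
```

Emit:
step_arm(
  commands=[
    [0, 0, 0.1, 0, 3],
    [0, 0, 0, 0, 3],
  ],
)

```text
time_s: 24.22
eef_pos: [0.5185, -0.0682, 0.0222]
eef_rot: [0.994, 0.114, 0.0, 0.0]
force: [-0.7, 0.1, -0.2]
gripper_width: 0.426
```

```bash
python3 - <<'E'
from h import *
go(.519,-.068,.0185,-76.9)
S=grab_frame("scene");s=read_state();print(s["force"])
crop(S,"s24.png",265,200,100,75,8)
E
```

```text
t 24.2167 pos [ 0.5185 -0.0682  0.0222] jaw -76.9 w 0.426 shift cm [ 0.05 -0.01  0.37]
turn -0.0
shift after turn [ 0.05 -0.01  0.37]
[0.43050783 0.59811578 0.32624879]
```

View pics/s24.png

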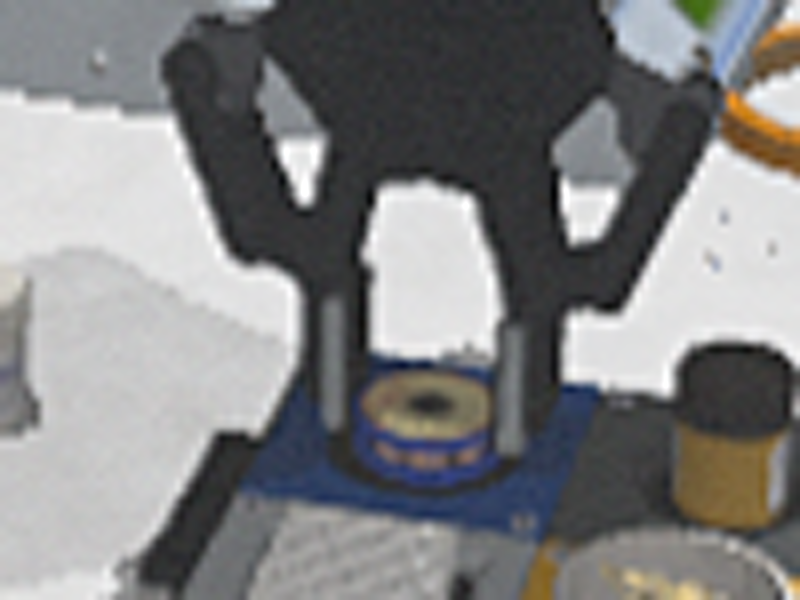

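Emit:
step_arm(
  commands=[
    [0, 0, 0.15, 0, 3],
    [0, 0, 0.1, 0, 3],
    [0, 0, 0.05, 0, 3],
    [0, 0, 0, 0, 3],
    [0, 0, 0, 0, 3],
  ],
)

```text
time_s: 24.68
eef_pos: [0.5185, -0.0682, 0.0192]
eef_rot: [0.993, 0.114, -0.0, -0.0]
force: [-0.4, 0.2, -0.3]
gripper_width: 0.423
```

Emit:
step_arm(
  commands=[
    [0, 0, 0.05, 0, 3],
    [0, 0, 0, 0, 3],
  ],
)

```text
time_s: 24.85
eef_pos: [0.5185, -0.0682, 0.0186]
eef_rot: [0.993, 0.114, -0.0, -0.0]
force: [0.4, -0.1, -0.1]
gripper_width: 0.421
```

Emit:
step_arm(
  commands=[
    [0, 0, 0.04, 0, 3],
    [0, 0, 0, 0, 3],
    [0, 0, 0, 0, 3],
  ],
)

```text
time_s: 25.1
eef_pos: [0.5186, -0.0682, 0.0185]
eef_rot: [0.993, 0.114, 0.0, 0.0]
force: [-2.0, 1.0, 4.9]
gripper_width: 0.425
```

Emit:
step_arm(
  commands=[
    [0, 0, 0, 0, 5.3],
    [0, 0, 0, 0, 5.3],
    [0, 0, 0, 0, 5.3],
    [0, 0, -1, 0, 5.3],
    [0, 0, -2, 0, 5.3],
  ],
)

```text
time_s: 25.52
eef_pos: [0.5173, -0.068, 0.0474]
eef_rot: [0.993, 0.114, -0.002, -0.001]
force: [-0.5, 0.2, 0.7]
gripper_width: 0.622
```

Emit:
step_arm(
  commands=[
    [0, 0, -2, 0, 5.3],
    [0, 0, -2, 0, 5.3],
    [0, 0, -2, 0, 5.3],
    [0, 0, -2, 0, 5.3],
    [0, 0, -2, 0, 5.3],
  ],
)

```text
time_s: 25.93
eef_pos: [0.5184, -0.0682, 0.15]
eef_rot: [0.993, 0.114, 0.0, 0.0]
force: [1.2, 0.2, -1.3]
gripper_width: 0.622
```

Emit:
step_arm(
  commands=[
    [-3, 3, 0, 0, 5.3],
    [-3, 3, 0, 0, 5.3],
    [-3, 3, 0, 0, 5.3],
    [-3, 3, 0, 0, 5.3],
    [-3, 3, 0, 0, 5.3],
  ],
)

```text
time_s: 26.35
eef_pos: [0.4071, -0.2463, 0.1491]
eef_rot: [0.993, 0.114, 0.0, 0.0]
force: [0.4, 0.0, -0.0]
gripper_width: 0.62
```

Emit:
step_arm(
  commands=[
    [-2, 3, 0, 0, 5.3],
    [-2, 3, 0, 0, 5.3],
    [-2, 3, 0, 0, 5.3],
    [-2, 3, 0, 0, 5.3],
    [0, 0, 0, 0, 5.3],
  ],
)

```text
time_s: 26.77
eef_pos: [0.3558, -0.3849, 0.1492]
eef_rot: [0.994, 0.112, 0.0, 0.001]
force: [-0.4, 0.1, -0.5]
gripper_width: 0.622
```

```bash
python3 - <<'E'
from h import *
go(.2,-.4,.2)
S=grab_frame("scene");T=grab_frame("top")
crop(S,"s25.png",190,190,220,120,3.6) if 0 else crop(S,"s25.png",190,190,250,120,3)
crop(T,"t6.png",270,150,150,140,5)
E
```

```text
t 26.7667 pos [ 0.3558 -0.3849  0.1492] jaw -77.1 w 0.622 shift cm [-15.52  -1.98  -5.09]
```

View pics/s25.png

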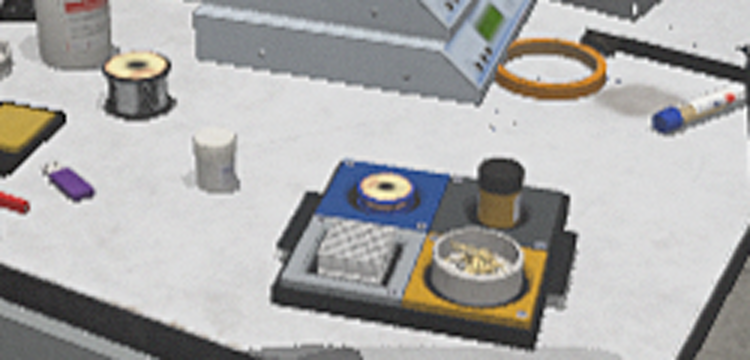

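View pics/t6.png

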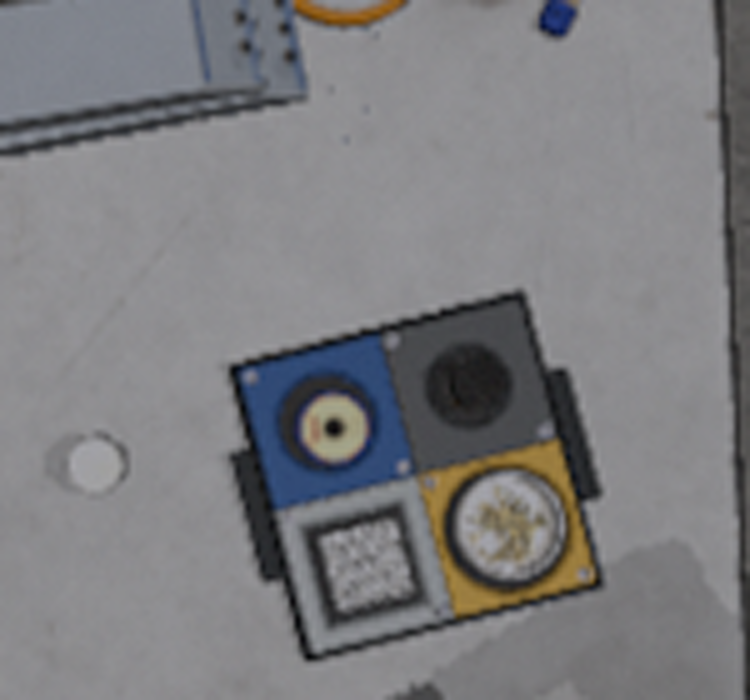

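```bash
python3 - <<'E'
from h import *
T=grab_frame("top");S=grab_frame("scene")
def P(x,y,z): return ray(T,270+(x+.5)/5-.5,150+(y+.5)/5-.5,z)
N={"wick":(327,423,334,428,.026),"tin":(507,529,507,525,.034),"hs":(364,564,368,566,.030)}
for n,(a,b,c,d,z) in N.items(): print(n,((P(c,d,z)-P(a,b,.018))*1e3).round(1))
def g(f,u0,v0,w,h,k,b):
    c=np.clip(f["frame"][v0:v0+h,u0:u0+w,::-1].astype(float)*b,0,255).astype(np.uint8)
    return cv2.resize(c,None,fx=k,fy=k,interpolation=cv2.INTER_CUBIC)
cv2.imwrite("pics/f1.png",np.hstack([g(T,315,208,75,75,5.3333,2.2),g(S,285,235,100,75,4,1.2)[:,:] if 0 else cv2.resize(g(S,290,237,90,70,4,1.2),(400,400))]))
E
```

```text
wick [-2.9 -2.8  8. ]
tin [ 2.2  2.4 16. ]
hs [-0.8 -0.8 12. ]
```

View pics/f1.png

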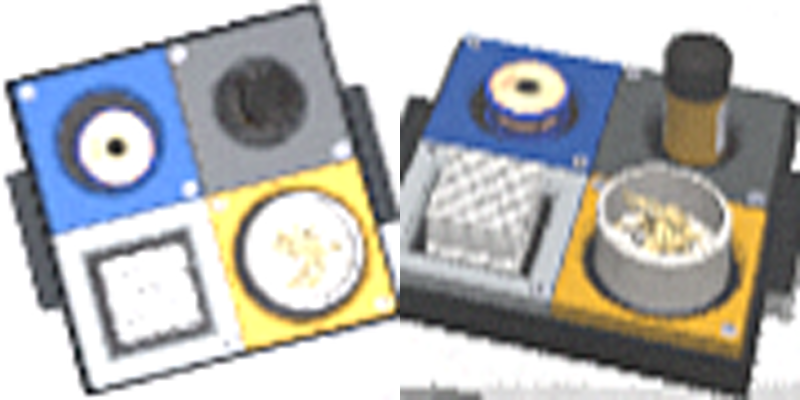

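```bash
python3 -c "
from workcell import *
print(job_done(),read_state()['time_s'])"
```

```text
the job is handed in; nothing more can be done
the job is handed in; nothing more can be done
```

I placed the black-capped jar, the tin, the heat sink and the blue wick spool each in its own insert (dark grey, yellow, light grey and blue). I opened the fingers only after each part had touched the pocket floor, then backed the arm away. The job was handed in about 27 s into the 88 s allowed; the interface reports no verdict.

**Part positions:** In the last top view, the wick is about 4 mm from its pocket centre, the tin about 3 mm and the heat sink about 1 mm. The dark jar in its dark pocket was hard to measure from above. It looks centred and upright, and it touched down at the expected height.

**Bystanders:** The white-capped jar and the solder spool appear in the same place in the last pictures as at the start.

**Disagreements:**
- **Cameras:** the two views differed by up to about 10 mm (5 to 8 mm for most parts and pockets), so I used values between them.
- **Gripper:** openings on the gripped parts read 1 to 4 mm below the listed widths. The grips held all the same.

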